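Tip battery cells out of a covered scoop

ROBOT

A 6-joint arm with a two-finger parallel gripper is mounted at the origin on a cart in front of the work surface, level with it; the furniture and walls round the work are solid. World frame = base frame: x ahead of the robot, y to its left, z up, the work surface at z = 0. Lengths are in m, angles in rad, forces in N, time in s.
With the tool pointing down it reaches from about 0.375 to 0.975 m from the base axis. Payload 3.8 kg.
Tool frame: the origin (TCP) lies midway between the tips of the shut fingers; the grasp point (between the pads) lies 19 mm behind it; z points along the fingers, y is the direction in which the jaws open and shut (so a half turn about z gives the same grasp; the last joint's range is limited). The gripper opens to 85 mm and grips with 20 to 120 N. Pads are 22 mm wide; open, the fingers measure 114 mm over their backs; the gripper's body (76 mm by 85 mm) begins 54 mm behind the grasp point. The pads swing forward as they close: fully open they stand 13 mm farther back than shut.
Start: joints at [1.072, 0.264, 1.604, -0, 1.274, -0.037], TCP at [0.301, 0.604, 0.203] pointing down, gripper open.
Joint ranges: [-2.63, 2.63], [-0.94, 2.18], [0.31, 2.57], [-1.31, 4.45], [0, 2.66], [-2.55, 2.55]. Speed limits (rad/s): [2.57, 2.57, 3.14, 3.14, 3.14, 3.14].

INTERFACE

Orientations are given as a rotation vector (axis times angle).
In Python, from workcell import bot gives the robot as it stands.
- The arm moves only by the tool arm_command, never from a script. Its argument "targets" is text: rows parted by semicolons, each of 7 numbers parted by spaces: the shift along the tool's x, y, z in mm, then the turn, a rotation vector about the tool's x, y, z in degrees, then the opening, from 0 (shut) to 1 (fully open). A call has 1 to 10 rows; each row is the pose to reach, as a shift and turn from the pose commanded when the call began, along the tool's axes at that moment; what a row does not reach only later rows make up. A row lasts 1/12 s, in which the tool goes at most 41.7 mm and 7.16 degrees, less where a joint would pass 70% of its speed; a pose out of reach is approached as far as the arm can. A call with a gripper value outside its range is refused whole. The fingers move at their own pace and stop on an object; "newtons" is the grip in N (left out, the last holds). Time passes only in rows, so rows that repeat a pose let the fingers close. It gives the time, the measured TCP pose, the force and the opening at its end, in the units of the state.
- bot.read_state(): the state, without advancing time (a new reading comes with each control period).
- bot.read_camera(name): name is "scene" or "top" or "wrist"; returns (picture, depth): 384x512x3 uint8, blue, green, red; 384x512 float32, m along the optical axis (not along the pixel's ray), 0 where there is no reading.
- bot.camera_params(name): a dict with "fov_y" (degrees; the focal length in pixels is half the picture's height over the tangent of half this angle, whatever the lens; pixels are square), "cx", "cy" (the principal point, pixels), "k1" (the pictures are not rectified: a ray, as slopes to the right and down, at radius r is drawn at 1 + k1 r^2 times it, then the intrinsics apply), "xyz" and "rotation" of the camera in the world; the wrist camera has in their place "T_tool_cam" (4x4, takes a point from camera to tool coordinates, whose origin is the TCP and whose axes are the flange's). Camera axes: x right, y up, looking along -z (the intrinsics and any distortion apply to the point x, -y, -z); pixel columns grow to the right and rows downward; lengths in m; the calibration is good to about 2 mm. A picture is of the moment at which its call begins: read the wrist's pose just before it. camera_params takes no time and is no camera call.
- bot.finish_job(): hands the job in, once; it reports no verdict.
The state is a dict: "time": time; "q": joint angles; "joint_vel": joint speeds; "joint_torque": joint torques, N m; "tool_pos": TCP position; "tcp_rot": TCP orientation; "wrist_force": force on the tool from outside, world axes, zero at the start; "torque": the same for the moment, N m; "width": opening from 0.0 (shut) to 1.0 (fully open).
Only numpy, scipy, OpenCV 4.12 (cv2) and the standard library are available. Lean on these libraries where they do the work, as an engineer would, in place of code of your own. Each camera call takes 0.05 s, during which the arm holds its last target.

TASK

Pick up the metal covered scoop with its loose sliding lid held shut, carry it over and lay it on the sloped deck of the grey tipping stand, mouth downhill against the stop. Then slide the lid uphill nearly all the way back and keep it open until both battery cells have rolled out into the tray; let go and leave the scoop lying on the deck. The lid must stay shut until the scoop is on the deck, and the tape roll, the spool and the calculator stay where they are.

Things in the scene. Friction and masses are not known exactly. Their poses are not given: they have to be found in the camera images.
- scoop: Plain aluminium covered scoop, 120 long (own x) x 84 wide (own y) x 37 high, about 0.45 kg filled. Origin: centre of its underside, z out of its top, mouth at the -x end. It starts level on the bench left or right of the stand, both cells inside. Its inner floor ramps up 10 degrees toward the mouth, so cells roll out only when it lies mouth down on the deck with the lid slid back.
- scoop_lid (a joint): Travel (m) of the flat dark steel lid along the scoop's +x: 0 shut, 0.060 fully back at its end stop. It is captive in side grooves but very loose: it slides by its own weight at a few degrees of tilt. On the deck it falls shut when let go, which is allowed once the cells are out. Cells pass once it is back about 0.040.
- lid_tab_top (a point): Middle of the top edge of the lid's upright tab, scoop (+6, 0, 92) when shut; moves with the lid. The tab is a dark plate 12 thick (x) x 40 wide (y), z 33 to 92. Shut, it stands against the bridge. Its part above z 66 is free above the bridge and can be pinched alone along x (12 mm) or pushed from the mouth side.
- bridge_mid (a point): Top middle of the join between bridge and shut tab: scoop (0, 0, 64), fixed to the scoop. The aluminium carrying bridge spans the full width above the lid, x -12 to 0, z 38 to 64. With the lid shut the tab fills x 0 to +12 right behind it, so one pinch along x over bridge and tab (24 mm thick, 38 to 64 above the underside) carries the scoop and holds the lid shut.
- scoop_front_edge (a point): Middle of the scoop's lower front edge, under the mouth: scoop (-60, 0, 0).
- stand: Fixed grey tipping stand, 280 x 138 x about 130 high. Origin: on the bench plane below the lower end of its deck; x points level in the uphill direction (at yaw 0 away from the robot), z up. The deck slopes 25 degrees, rising along +x from height 62 at x = 0, 130 long along the slope. A stop lip 10 high closes its lower end; side rails 12 high stand 98 apart. An open tray lies on its -x side.
- seat (a point): Point on the deck where the scoop's origin belongs: 61 mm up the slope from the stop. The seated scoop's x axis points up the slope and its z axis along the deck's normal, leaning 25 degrees from vertical toward the tray.
- seat_stop (a point): Middle of the deck's lower end, 1 mm up the slope from the stop: where the scoop's lower front edge belongs.
- tray_floor (a point): Centre of the inner floor of the open black tray below the stop: stand (-76, 0, 8). Axes as the stand's. Inside 140 (x) x 128 (y), walls about 46 high above this floor.
- cell_0: Cylindrical battery cell, 18 diameter x 66 long, 46 g, lying across the scoop inside it. Origin: centre of one end face, own z along its length.
- cell_1: Second cell, same size.
- cell_0_mid (a point): Middle of the first cell.
- cell_1_mid (a point): Middle of the second cell.
- tape_green: Roll of tape, 86 diameter x 18 high, lying flat on the other side of the stand from the scoop. Origin: centre of its underside. Bystander.
- solder_spool: Spool, 63 x 107 x 45, behind the stand to the left. Origin: centre of its underside. Bystander.
- calculator: Flat calculator, 130 x 78 x 15, at the far right of the work. Origin: centre of its underside. Bystander.
Things that resemble listed ones, but are neither listed nor needed, are in the scene too. Of the things shaped like the scoop, the aluminium one is meant.

How it is judged:
On the way, in this order (a step that is already met when the one before it is completed fails the run):
1. the scoop is lifted clear of the bench with its lid shut (height (world z) of scoop above 0.04 m and value of joint scoop_lid below 0.008 m and not (distance between scoop and seat below 0.02 m and distance between scoop_front_edge and seat_stop below 0.02 m and angle between scoop's own z axis and vertical between 0.35 and 0.53 rad)), for 0.2 s.
2. the scoop lies on the sloped deck, mouth downhill near the stop, lid still shut (distance between scoop and seat below 0.02 m and distance between scoop_front_edge and seat_stop below 0.02 m and angle between scoop's own z axis and vertical between 0.35 and 0.53 rad and value of joint scoop_lid below 0.008 m), for 0.2 s.
3. the lid is slid back at least 40 mm while the scoop lies on the deck (distance between scoop and seat below 0.02 m and distance between scoop_front_edge and seat_stop below 0.02 m and angle between scoop's own z axis and vertical between 0.35 and 0.53 rad and value of joint scoop_lid above 0.04 m), for 0.1 s.
At the end, for the whole second after the job is handed in: Both cells lie at rest inside the tray, and the scoop lies at rest on the sloped deck, mouth downhill, within 20 mm of its seat (origin and lower front edge). The lid may be open or shut (distance between scoop and seat below 0.02 m and distance between scoop_front_edge and seat_stop below 0.02 m and angle between scoop's own z axis and vertical between 0.35 and 0.53 rad and x of cell_0_mid in the frame of tray_floor between -0.07 and 0.07 m and y of cell_0_mid in the frame of tray_floor between -0.064 and 0.064 m and z of each of cell_0_mid, cell_1_mid in the frame of tray_floor below 0.045 m and linear speed of each of cell_0, cell_1, scoop below 0.03 m/s and x of cell_1_mid in the frame of tray_floor between -0.07 and 0.07 m and y of cell_1_mid in the frame of tray_floor between -0.064 and 0.064 m); the robot touches nothing.
It fails at once if the lid came open by more than 12 mm while the scoop was not on the deck (value of joint scoop_lid above 0.012 m and distance between scoop and seat above 0.03 m).
It fails at once if the tape roll was moved more than 30 mm (distance of tape_green from where it was at the start of the episode above 0.03 m).
It fails at once if the spool was moved more than 30 mm (distance of solder_spool from where it was at the start of the episode above 0.03 m).
It fails at once if the calculator was moved more than 30 mm (distance of calculator from where it was at the start of the episode above 0.03 m).
It also fails if it takes over 43 s, if anything falls off the work surface, if the arm or the gripper's body presses on something with over 40 N, if the wrist force passes 120 N, or if a joint passes its speed limit or range.

## Working session

There is one attempt and no reset: what is moved stays moved. The work goes in short steps, Python scripts to look and compute and a tool call to move; the robot and the scene stay as the last step left them, time stands still between calls to the robot, and variables do not carry over. Pictures are saved under pics/ and viewed, and the job is handed in when it is done.

Besides the shell and the picture viewer there is one more tool, called after "Request:" in YAML: its name, and indented under it one key for each argument. arm_command: Moves the arm, as the interface text tells. Its arguments: {"type":"object","properties":{"targets":{"type":"string"},"newtons":{"type":"number"}},"required":["targets"]}

```bash
mkdir -p pics; ls; python3 - <<'E'
from workcell import bot
import cv2,numpy as np
s=bot.read_state();print({k:np.round(v,3) for k,v in s.items()})
for n in ("scene","top"):
    p,d=bot.read_camera(n);cv2.imwrite(f"pics/{n}0.png",p);np.save(f"pics/{n}0.npy",d)
    print(n,bot.camera_params(n))
print(bot.camera_params("wrist"))
E
```

```text
pics
{'time': np.float64(0.0), 'q': array([ 1.072,  0.265,  1.605, -0.   ,  1.274, -0.037]), 'joint_vel': array([ 0.001, -0.   ,  0.   ,  0.   , -0.001, -0.001]), 'joint_torque': array([ 3.0000e-03, -5.1512e+01, -3.6731e+01, -0.0000e+00,  1.3000e-02,
        0.0000e+00]), 'tool_pos': array([0.3  , 0.604, 0.201]), 'tcp_rot': array([-7.190e-01, -3.058e+00,  3.000e-03]), 'wrist_force': array([0.211, 0.558, 0.699]), 'torque': array([ 0.018,  0.064, -0.012]), 'width': np.float64(1.0)}
scene {'fov_y': 42.08426242760441, 'cx': 256.9113471386514, 'cy': 193.31237399109403, 'k1': -0.20177951000567593, 'xyz': array([-0.48032425, -1.06834985,  0.76692064]), 'rotation': array([ 1.07036115, -0.44478881, -0.72028514])}
top {'fov_y': 56.2233131769871, 'cx': 258.30492795421213, 'cy': 194.14200229382718, 'k1': 0.03197625162808894, 'xyz': array([ 0.27692702, -0.06056364,  1.19206514]), 'rotation': array([ 0.17613786, -0.18242771, -1.53722336])}
{'fov_y': 60.76743515486264, 'cx': 253.58003643812748, 'cy': 189.03520476080917, 'k1': -0.08357813609891356, 'T_tool_cam': array([[ 4.87285158e-05,  9.52975888e-01,  3.03046127e-01,
         7.63676049e-02],
       [ 9.99998876e-01, -5.00570464e-04,  1.41332650e-03,
        -6.29286305e-04],
       [ 1.49856201e-03,  3.03045718e-01, -9.52974841e-01,
        -1.70679622e-01],
       [ 0.00000000e+00,  0.00000000e+00,  0.00000000e+00,
         1.00000000e+00]])}
```

View pics/top0.png

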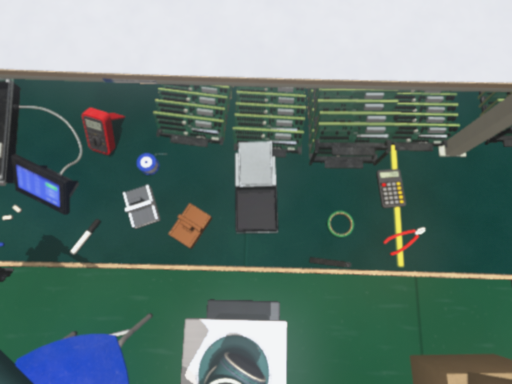

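View pics/scene0.png

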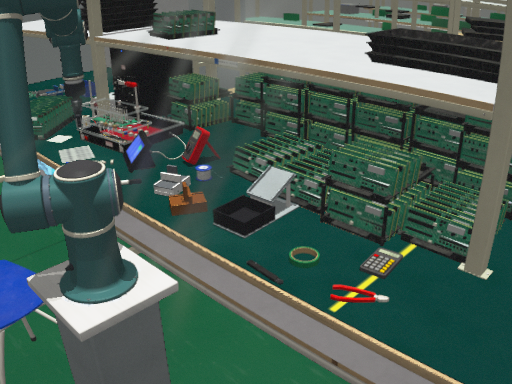

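```bash
cat > h.py <<'E'
import numpy as np,cv2
from scipy.spatial.transform import Rotation as R
from workcell import bot
def cam(n,tool=None):
    P=bot.camera_params(n)
    f=192/np.tan(np.radians(P['fov_y'])/2)
    if 'xyz' in P:
        Rm=R.from_rotvec(P['rotation']).as_matrix();t=np.array(P['xyz'])
    else:
        T=np.eye(4);T[:3,:3]=R.from_rotvec(tool[1]).as_matrix();T[:3,3]=tool[0]
        T=T@P['T_tool_cam'];Rm=T[:3,:3];t=T[:3,3]
    return f,P['cx'],P['cy'],P['k1'],Rm,t
def cloud(c,d):
    f,cx,cy,k1,Rm,t=c
    v,u=np.mgrid[0:384,0:512]
    xd=(u-cx)/f;yd=(v-cy)/f
    x,y=xd.copy(),yd.copy()
    for _ in range(15):
        g=1+k1*(x*x+y*y);x=xd/g;y=yd/g
    p=np.stack([x*d,-y*d,-d],-1)
    return p@Rm.T+t
def proj(c,X):
    f,cx,cy,k1,Rm,t=c
    p=(np.atleast_2d(X)-t)@Rm
    x=p[:,0]/-p[:,2];y=-p[:,1]/-p[:,2];g=1+k1*(x*x+y*y)
    return np.stack([cx+f*g*x,cy+f*g*y],-1)
E
python3 - <<'E'
from h import *
d=np.load('pics/top0.npy');W=cloud(cam('top'),d)
for n,(u,v) in dict(scoop=(141,205),scoopbr=(140,198),brown=(189,225),deckU=(256,150),deckL=(256,178),tray=(256,210),tape=(341,213),spool=(147,162),calc=(391,188),bench=(300,230)).items():
    print(n,np.round(np.median(W[v-1:v+2,u-1:u+2].reshape(-1,3),0),3))
im=cv2.imread('pics/top0.png')
for nm,(a,b,c,e) in dict(s=(105,170,225,260),t=(220,130,300,240)).items():
    cr=cv2.resize(im[b:e,a:c],None,fx=6,fy=6,interpolation=cv2.INTER_CUBIC)[:600,:800];cv2.imwrite(f'pics/top0{nm}.png',cr)
im=cv2.imread('pics/scene0.png')
cv2.imwrite('pics/scene0c.png',cv2.resize(im[140:260,140:310],None,fx=4.5,fy=4.5,interpolation=cv2.INTER_CUBIC))
E
```

```text
scoop [0.495 0.311 0.063]
scoopbr [0.513 0.31  0.082]
brown [0.43  0.149 0.09 ]
deckU [ 0.675 -0.051  0.106]
deckL [ 0.593 -0.053  0.068]
tray [ 0.499 -0.055  0.006]
tape [ 0.495 -0.339  0.014]
spool [0.644 0.312 0.043]
calc [ 0.586 -0.51   0.013]
bench [ 0.437 -0.204 -0.002]
```

View pics/top0s.png

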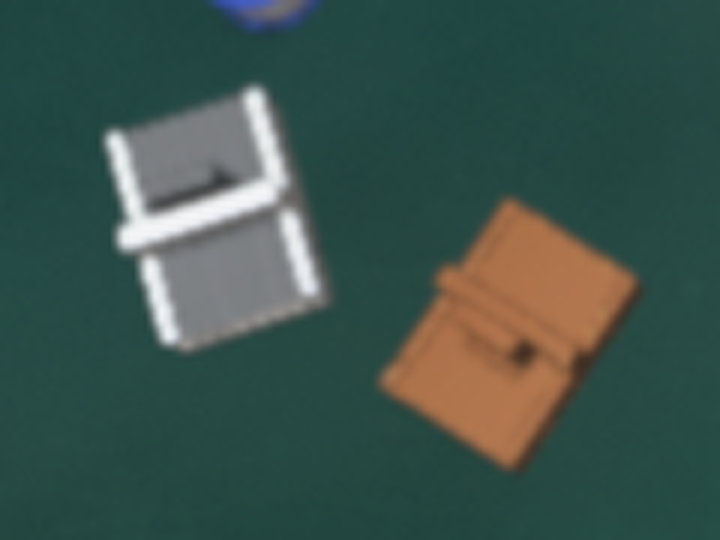

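View pics/top0t.png

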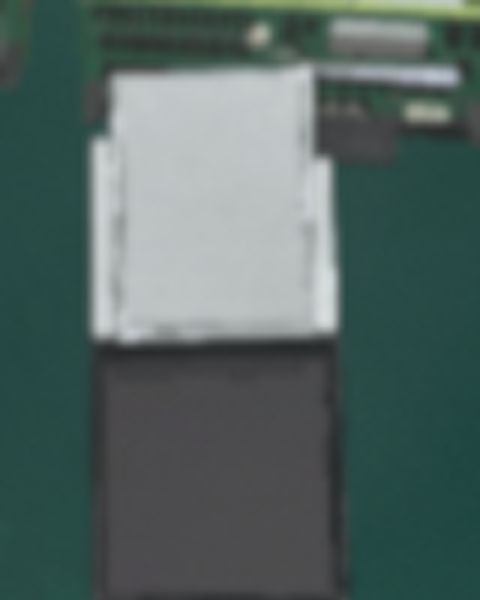

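View pics/scene0c.png

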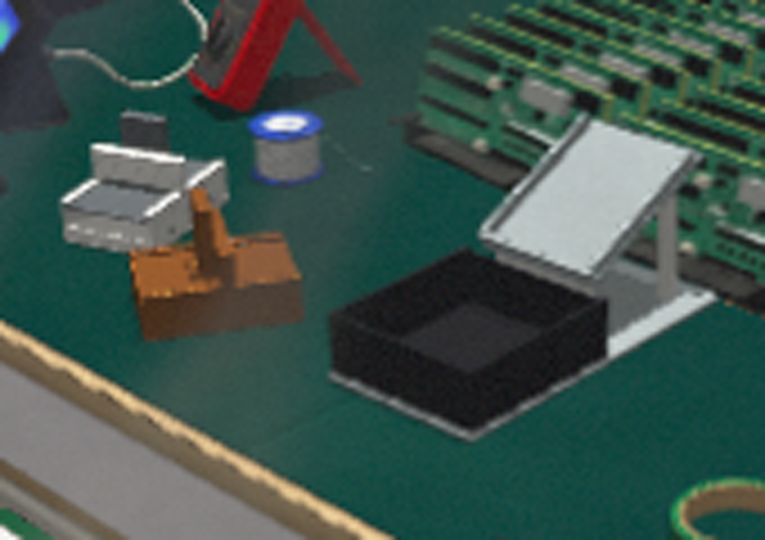

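```bash
python3 - <<'E'
from h import *
for n in('top','scene'):
    d=np.load(f'pics/{n}0.npy');W=cloud(cam(n),d).reshape(-1,3)
    b=W[(abs(W[:,0]-.45)<.05)&(abs(W[:,1]+.2)<.04)];print(n,'bench z',b[:,2].mean(),b[:,2].std())
    s=W[(W[:,0]>.56)&(W[:,0]<.75)&(W[:,1]>-.14)&(W[:,1]<.03)&(W[:,2]>.05)&(W[:,2]<.16)]
    # plane fit
    m=np.ones(len(s),bool)
    q=s[:,2]-(.062+(s[:,0]-.57)*np.tan(np.radians(25)));m=abs(q)<.03
    for _ in range(8):
        A=np.c_[s[m][:,:2],np.ones(m.sum())];c=np.linalg.lstsq(A,s[m][:,2],rcond=None)[0]
        r=s[:,2]-np.c_[s[:,:2],np.ones(len(s))]@c;m=abs(r)<max(.003,2*r[m].std())
    up=c[:2];print('slope',np.degrees(np.arctan(np.hypot(*up))),'yaw',np.degrees(np.arctan2(up[1],up[0])),'z62 at x(y=-.05)',(0.062-c[2]-c[1]*-.05)/c[0],m.sum(),r[m].std())
    t=s[abs(r)<.004]
    h,e=np.histogram(t[:,1],bins=np.arange(-.14,.03,.01));print(h,e[0])
    h,e=np.histogram(t[:,0],bins=np.arange(.55,.75,.01));print(h,e[0])
    # scoop
    k=W[(W[:,0]>.4)&(W[:,0]<.6)&(W[:,1]>.22)&(W[:,1]<.4)&(W[:,2]>.02)&(W[:,2]<.11)]
    print('scoop',len(k)); 
    rr=cv2.minAreaRect((k[(k[:,2]<.045)&(k[:,2]>.028)][:,:2]*1000).astype(np.float32));print(rr)
    br=k[(k[:,2]>.055)&(k[:,2]<.072)];print('bridge',br.mean(0),len(br),cv2.minAreaRect((br[:,:2]*1000).astype(np.float32)))
E
```

```text
top bench z -0.00138349413311776 0.0023077376838600006
slope 24.756083117992972 yaw 2.7875890425684933 z62 at x(y=-.05) 0.5780756203592649 1122 0.001785321553700318
[  0   0   3   0  96 117 110 120 125 110 126 117 123 107  13   0] -0.14
[  0   4  43  89  91  91  89  93  99  98  93  97  97 101  82   0   0   0
   0] 0.55
scoop 993
((469.6873779296875, 308.196533203125), (191.21597290039062, 96.67364501953125), 28.543949127197266)
bridge [0.49381749 0.32151366 0.06218834] 127 ((498.320556640625, 322.69134521484375), (23.61565589904785, 85.79974365234375), 20.244247436523438)
scene bench z -0.06662522257141396 0.08729205027075718
slope 24.462640524141456 yaw 3.6539590247044673 z62 at x(y=-.05) 0.5755678474121774 758 0.0024113168345357766
[ 0  0  4 20 33 45 65 63 70 53 66 66 75 65 50  0] -0.14
[ 0 10 27 48 60 54 60 60 53 55 50 51 52 49 41  5  0  0  0] 0.55
scoop 521
((473.0791320800781, 309.5238037109375), (186.2767333984375, 98.87272644042969), 27.14564323425293)
bridge [0.49605003 0.32048577 0.06293541] 97 ((501.1726379394531, 323.1910400390625), (33.37272644042969, 85.08341979980469), 22.126646041870117)
```

```bash
cat >> h.py <<'E'
def orient(yaw,tilt):  # deg; tool y = scoop x (up the slope), tool z=-scoop z
    # scoop frame: Rz(yaw) then rotate about y by -tilt (x up)
    S=R.from_euler('z',yaw,degrees=True)*R.from_euler('y',-tilt,degrees=True)
    M=S.as_matrix()
    return np.stack([M[:,1],M[:,0],-M[:,2]],1), M
def rel(p,Rm):
    s=bot.read_state();R0=R.from_rotvec(s['tcp_rot']).as_matrix()
    sh=R0.T@(np.array(p)-s['tool_pos'])*1000
    tv=R.from_matrix(R0.T@Rm).as_rotvec(degrees=True)
    print('shift',np.round(sh,1),'turn',np.round(tv,2),'t',s['time'],'F',np.round(s['wrist_force'],1),'w',s['width'])
E
python3 - <<'E'
from h import *
rel([.49,.32,.24],orient(18,0)[0])
E
```

```text
shift [-296.1 -169.6  -38.2] turn [-1.100e-01  4.000e-02  4.554e+01] t 0.1 F [ 0.2 -0.7  0.1] w 1.001206808886492
```

Request:
arm_command:
  targets: "-296 -170 -38 0 0 45.5 1;-296 -170 -38 0 0 45.5 1;-296 -170 -38 0 0 45.5 1;-296 -170 -38 0 0 45.5 1;-296 -170 -38 0 0 45.5 1;-296 -170 -38 0 0 45.5 1;-296 -170 -38 0 0 45.5 1;-296 -170 -38 0 0 45.5 1;-296 -170 -38 0 0 45.5 1;-296 -170 -38 0 0 45.5 1"

```text
time: 0.93
tool_pos: [0.4917, 0.3175, 0.2409]
tcp_rot: [1.851, 2.537, 0.0]
wrist_force: [-0.3, -0.1, 0.4]
width: 1.003
```

Request:
arm_command:
  targets: "0 0 0 0 0 0 1;0 0 0 0 0 0 1"

```text
time: 1.1
tool_pos: [0.4891, 0.321, 0.2401]
tcp_rot: [-1.844, -2.542, 0.001]
wrist_force: [-0.0, -0.4, -0.4]
width: 0.998
```

```bash
python3 - <<'E'
from h import *
s=bot.read_state();print(s['tool_pos'],s['tcp_rot'],s['q'])
p,d=bot.read_camera('wrist');cv2.imwrite('pics/w1.png',p);np.savez('pics/w1.npz',d=d,pos=s['tool_pos'],rot=s['tcp_rot'])
rel([.49,.32,.24],orient(18,0)[0])
E
```

```text
[0.48909232 0.32102364 0.24008025] [-1.84426327e+00 -2.54179055e+00  1.01516514e-03] [5.37711881e-01 7.39860148e-02 1.75517841e+00 8.85507863e-04
 1.31349939e+00 2.22061581e-01]
shift [-1.6  0.6  0. ] turn [-0.07 -0.02  0.13] t 1.15 F [ 0.3 -0.3 -0.2] w 0.9999768159215252
```

View pics/w1.png

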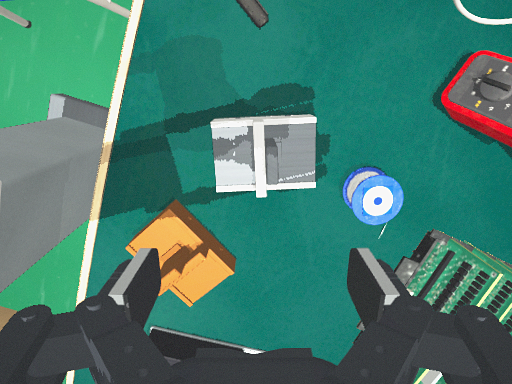

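```bash
python3 - <<'E'
from h import *
z=np.load('pics/w1.npz');c=cam('wrist',(z['pos'],z['rot']));W=cloud(c,z['d'])
im=cv2.imread('pics/w1.png')
def draw(im,x,y,yaw,f,o):
    r=np.radians(yaw);M=np.array([[np.cos(r),-np.sin(r),0],[np.sin(r),np.cos(r),0],[0,0,1]])
    loops=[([-60,-42,0],[60,-42,0],[60,42,0],[-60,42,0]),([-60,-42,37],[60,-42,37],[60,42,37],[-60,42,37]),([-12,-42,64],[0,-42,64],[0,42,64],[-12,42,64]),([0,-20,92],[12,-20,92],[12,20,92],[0,20,92])]
    cols=[(0,0,255),(0,255,255),(255,0,255),(255,255,0)]
    for L,cl in zip(loops,cols):
        P=proj(c,np.array(L)/1000@M.T+[x,y,0]);cv2.polylines(im,[np.round((P-o+.5)*f).astype(int)],True,cl,1)
np.set_printoptions(suppress=True,precision=3)
# bridge & tab cloud
k=W.reshape(-1,3);k=k[(abs(k[:,0]-.49)<.08)&(abs(k[:,1]-.32)<.08)]
h,e=np.histogram(k[:,2],bins=np.arange(-.01,.11,.005));print(h)
for lo,hi in((.058,.07),(.085,.1)):
    b=k[(k[:,2]>lo)&(k[:,2]<hi)];print(b.mean(0),cv2.minAreaRect((b[:,:2]*1000).astype(np.float32)))
k2=k[(k[:,2]>.028)];print(cv2.minAreaRect((k2[:,:2]*1000).astype(np.float32)))
o=np.array([195,100]);f=5
cr=cv2.resize(im[100:215,195:345],None,fx=f,fy=f,interpolation=cv2.INTER_CUBIC);cv2.imwrite('pics/w1c.png',cr)
draw(cr,.499,.3225,17,f,o);cv2.imwrite('pics/w1d.png',cr)
E
```

```text
[   0 5362 2762   30   46   39   46   44 4771 1183   10   16    6   18
  817   36   13   12   19   29  437    0    0]
[0.495 0.323 0.064] ((499.99334716796875, 322.4013671875), (23.107582092285156, 84.08551025390625), 18.07267951965332)
[0.506 0.326 0.091] ((506.8607177734375, 324.99310302734375), (12.060361862182617, 40.23622131347656), 21.208105087280273)
((484.058349609375, 335.74188232421875), (149.27783203125, 120.95567321777344), 20.61538314819336)
```

View pics/w1c.png

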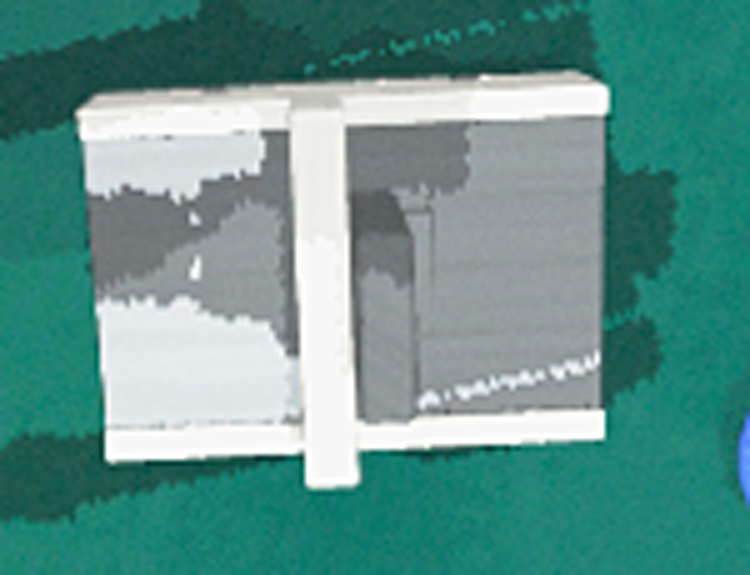

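View pics/w1d.png

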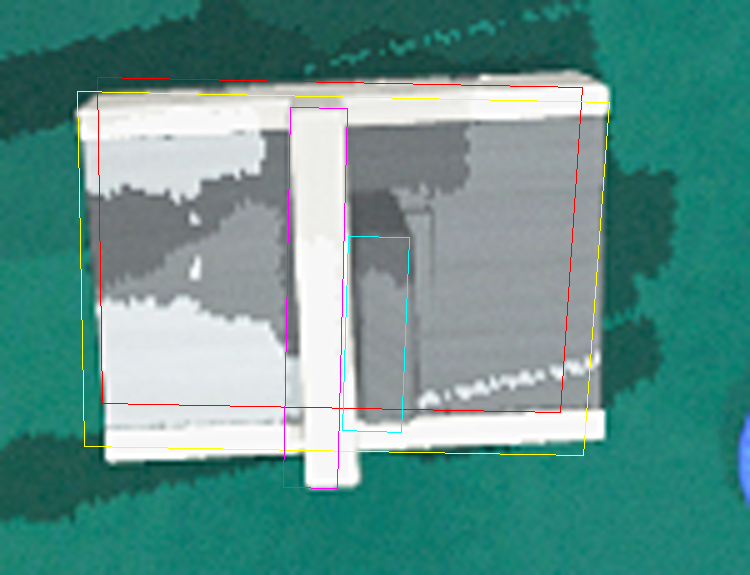

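```bash
python3 - <<'E'
from h import *
from scipy.optimize import least_squares
z=np.load('pics/w1.npz');c=cam('wrist',(z['pos'],z['rot']))
px=np.array([(78,112),(106,462),(604,440),(609,88),(290,105),(307,488),(359,486),(419,419)])/5-.5+.1+[195,100]
X=np.array([(-60,-42,37),(-60,42,37),(60,42,37),(60,-42,37),(-12,-42,64),(-12,42,64),(0,42,64),(12,20,92)])/1000
px+=0.4
def T(v,X):
    r=v[2];M=np.array([[np.cos(r),-np.sin(r),0],[np.sin(r),np.cos(r),0],[0,0,1]]);return X@M.T+[v[0],v[1],0]
# determine y sign
for sg in(1,-1):
    Y=X*[1,sg,1];s=least_squares(lambda v:(proj(c,T(v,Y))-px).ravel(),[.5,.32,.35]);print(sg,s.x[:2],np.degrees(s.x[2]),s.cost);print(np.round(s.fun.reshape(-1,2),1).tolist())
E
```

```text
1 [0.50767977 0.30229132] 9.488171084228371 17897.155761097656
[[-1.2, 77.0], [1.3, -61.8], [5.0, -41.7], [-10.3, 95.6], [-4.8, 92.3], [3.2, -57.0], [3.9, -54.9], [1.5, -13.5]]
-1 [0.50197478 0.32320241] 20.641084031848923 2.7594690832996895
[[-0.1, -1.1], [0.0, -0.5], [0.2, -0.3], [-0.0, -0.9], [-0.2, 0.9], [-0.2, 0.1], [0.1, 0.0], [0.2, 1.5]]
```

```bash
python3 - <<'E'
from h import *
rel([.60,-.05,.33],orient(3,0)[0])
E
```

```text
shift [-387.5  -10.1  -90.1] turn [-0.07 -0.02 15.13] t 1.15 F [ 0.3 -0.3 -0.2] w 0.9999768159215252
```

Request:
arm_command:
  targets: "-388 -10 -90 0 0 15 1;-388 -10 -90 0 0 15 1;-388 -10 -90 0 0 15 1;-388 -10 -90 0 0 15 1;-388 -10 -90 0 0 15 1;-388 -10 -90 0 0 15 1;-388 -10 -90 0 0 15 1;-388 -10 -90 0 0 15 1;-388 -10 -90 0 0 15 1;-388 -10 -90 0 0 15 1"

```text
time: 1.98
tool_pos: [0.6018, -0.0539, 0.3315]
tcp_rot: [2.16, 2.279, -0.0]
wrist_force: [0.6, 0.4, 0.0]
width: 0.998
```

Request:
arm_command:
  targets: "0 0 0 0 0 0 1;0 0 0 0 0 0 1;0 0 0 0 0 0 1"

```text
time: 2.23
tool_pos: [0.6004, -0.05, 0.3299]
tcp_rot: [-2.159, -2.28, 0.0]
wrist_force: [-0.2, 0.2, -0.3]
width: 1.002
```

```bash
python3 - <<'E'
from h import *
s=bot.read_state();print(s['tool_pos'],s['tcp_rot'],s['joint_vel'])
p,d=bot.read_camera('wrist');cv2.imwrite('pics/w2.png',p);np.savez('pics/w2.npz',d=d,pos=s['tool_pos'],rot=s['tcp_rot'])
E
```

```text
[ 0.60039072 -0.04996033  0.32994888] [-2.15865116e+00 -2.28017547e+00  2.41511984e-04] [ 0.01593171 -0.00543279  0.01012551 -0.00179906  0.00156419 -0.00144792]
```

View pics/w2.png

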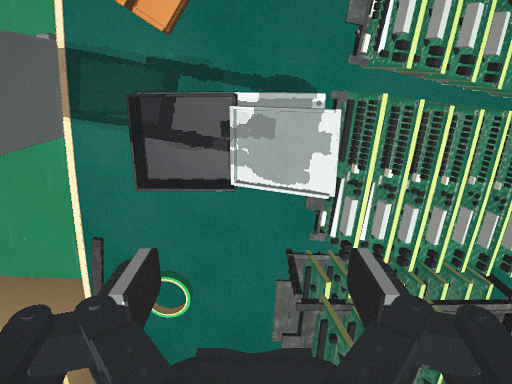

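```bash
python3 - <<'E'
from h import *
z=np.load('pics/w2.npz');c=cam('wrist',(z['pos'],z['rot']));W=cloud(c,z['d'])
im=cv2.imread('pics/w2.png')
cv2.imwrite('pics/w2c.png',cv2.resize(im[80:210,120:350],None,fx=3.4,fy=3.4,interpolation=cv2.INTER_CUBIC))
cv2.imwrite('pics/w2e.png',cv2.resize(im[85:210,220:350],None,fx=4.7,fy=4.7,interpolation=cv2.INTER_CUBIC))
s=W[120:175,245:325].reshape(-1,3)
A=np.c_[s[:,:2],np.ones(len(s))];c2=np.linalg.lstsq(A,s[:,2],rcond=None)[0];up=c2[:2]
print('slope',np.degrees(np.arctan(np.hypot(*up))),'yaw',np.degrees(np.arctan2(up[1],up[0])),'x62@y-.055',(.062-c2[2]+c2[1]*.055)/c2[0])
n=np.array([-up[0],-up[1],1]);n/=np.linalg.norm(n)
for v in (115,130,150,170,185): 
    r=[(u,np.round((W[v,u]-[0,0,c2[2]])@n*1000,1)) for u in range(226,246)]
    print(v,[(u,float(a)) for u,a in r])
for u in (250,285,320):
    print(u,[(v,round(float((W[v,u]-[0,0,c2[2]])@n*1000),1)) for v in list(range(98,118))])
    print(u,[(v,round(float((W[v,u]-[0,0,c2[2]])@n*1000),1)) for v in list(range(178,200))])
E
```

```text
slope 26.224227766116957 yaw 48.52826260492251 x62@y-.055 0.5561868887653313
115 [(226, -62.0), (227, -61.7), (228, -62.0), (229, -11.5), (230, -11.0), (231, -11.3), (232, -11.7), (233, -12.5), (234, -14.2), (235, -17.0), (236, -19.7), (237, -20.4), (238, -19.6), (239, -19.6), (240, -18.7), (241, -18.4), (242, -19.0), (243, -19.9), (244, -20.2), (245, -18.4)]
130 [(226, -54.2), (227, -54.7), (228, -55.3), (229, -56.5), (230, -4.3), (231, -6.4), (232, -5.0), (233, -6.0), (234, -6.8), (235, -9.7), (236, -12.8), (237, -13.8), (238, -13.6), (239, -14.2), (240, -13.5), (241, -13.3), (242, -13.2), (243, -12.7), (244, -12.3), (245, -12.9)]
150 [(226, -44.3), (227, -43.8), (228, -45.4), (229, -45.2), (230, 3.4), (231, 4.2), (232, 3.5), (233, 3.7), (234, 3.8), (235, -1.7), (236, -3.3), (237, -4.9), (238, -5.4), (239, -4.8), (240, -4.1), (241, -5.0), (242, -4.6), (243, -4.0), (244, -3.6), (245, -4.5)]
170 [(226, -34.2), (227, -36.3), (228, -36.0), (229, -36.1), (230, 11.7), (231, 13.1), (232, 11.7), (233, 11.6), (234, 11.9), (235, 8.9), (236, 6.4), (237, 3.3), (238, 2.7), (239, 4.4), (240, 3.4
[... 1368 characters left out ...]
, 28.2), (192, 28.3), (193, -58.0), (194, -57.7), (195, -56.5), (196, -55.8), (197, -55.4), (198, -55.4), (199, -54.9)]
320 [(98, -114.7), (99, -113.2), (100, -113.0), (101, -111.1), (102, -111.8), (103, -109.3), (104, -109.3), (105, -111.7), (106, -111.2), (107, -109.4), (108, -12.8), (109, -1.4), (110, -1.9), (111, -0.9), (112, -1.4), (113, -11.7), (114, -10.6), (115, -11.3), (116, -9.7), (117, -11.9)]
320 [(178, 14.0), (179, 15.2), (180, 15.2), (181, 15.1), (182, 15.8), (183, 16.9), (184, 16.2), (185, 17.5), (186, 18.7), (187, 17.0), (188, 18.7), (189, 18.7), (190, 20.3), (191, 19.4), (192, 19.0), (193, 24.4), (194, 27.9), (195, 30.4), (196, 31.2), (197, 32.8), (198, -53.3), (199, -52.0)]
```

View pics/w2e.png

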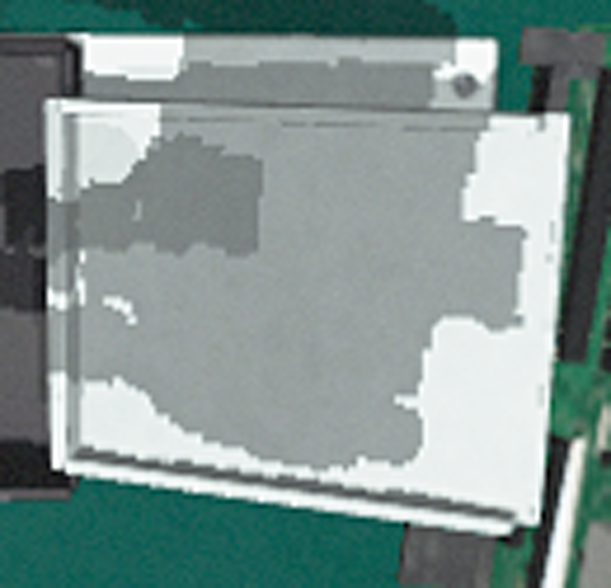

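```bash
python3 - <<'E'
from h import *
z=np.load('pics/w2.npz');d=z['d'];c=cam('wrist',(z['pos'],z['rot']));W=cloud(c,d)
k=W[100:200,226:345].reshape(-1,3);dd=d[100:200,226:345].ravel();print('holes',(dd==0).sum())
k=k[dd>0]
m=abs(k[:,2]-(.062+(k[:,0]-.577)*np.tan(np.radians(25))))<.006
for _ in range(10):
    A=np.c_[k[:,:2],np.ones(len(k))];c2=np.linalg.lstsq(A[m],k[m][:,2],rcond=None)[0];r=k[:,2]-A@c2;m=abs(r)<.004
yaw=np.arctan2(c2[1],c2[0]);sl=np.arctan(np.hypot(*c2[:2]));print(m.sum(),r[m].std(),np.degrees([sl,yaw]))
for yaw in (yaw,np.radians(3)):
  cy,sy=np.cos(yaw),np.sin(yaw)
  X=k[:,0]*cy+k[:,1]*sy;Y=-k[:,0]*sy+k[:,1]*cy
  h=r*np.cos(sl)
  rail=(h>.008)&(h<.016)&(X>.61)
  for sgn in(1,-1):
    q=rail&((Y-np.median(Y[m]))*sgn>.03)
    print('rail',sgn,q.sum(),Y[q].min(),Y[q].max(),np.median(Y[q]),'dir',np.degrees(np.polyfit(k[q][:,0],k[q][:,1],1)[0]),h[q].mean())
  lip=(h>.005)&(h<.014)&(X<.6)&(abs(Y-np.median(Y[m]))<.04);print('lip',lip.sum(),X[lip].min(),X[lip].max(),h[lip].mean(),np.degrees(-np.polyfit(k[lip][:,1],k[lip][:,0],1)[0]))
  dk=abs(h)<.002;print('deck X',np.percentile(X[dk],[0.5,99.5]))
  # X where plane z=62
  z0=c2[2];print('X62',(.062-z0)/np.tan(sl) if True else 0)
E
```

```text
holes 54
7977 0.0009367526670381027 [24.77728106  2.32414903]
rail 1 261 -0.026606271885324412 -0.02153010379252741 -0.023951447968183843 dir 3.227676777974471 0.01174705388881439
rail -1 242 -0.12894540088031559 -0.12385454387654835 -0.12593762533930397 dir 2.9748089945904983 0.011442384003510645
lip 321 0.5654332558590169 0.5733076426672943 0.009032004623780489 2.539320275502993
deck X [0.57437212 0.69790084]
X62 0.5753092184292772
rail 1 257 -0.03381621933333744 -0.02961514898959882 -0.03166900170109409 dir 3.2152822179860245 0.011752831271093877
rail -1 238 -0.13663282461189769 -0.1318892837940328 -0.13358138872472286 dir 3.0022370184289153 0.011453592247814613
lip 322 0.5649566985302357 0.5727706246359981 0.009016281271456964 2.4552587173580025
deck X [0.57385935 0.6968616 ]
X62 0.5753092184292772
```

```bash
python3 - <<'E'
from h import *
rel([.502,.323,.15],orient(20.6,0)[0])
E
```

```text
shift [377.4 -77.2 180.4] turn [ -0.07  -0.07 -17.43] t 2.2833 F [ 0.  -0.3  0. ] w 1.0058788250433883
```

Request:
arm_command:
  targets: "377.4 -77.2 180 0 0 -17.4 1;377.4 -77.2 180 0 0 -17.4 1;377.4 -77.2 180 0 0 -17.4 1;377.4 -77.2 180 0 0 -17.4 1;377.4 -77.2 180 0 0 -17.4 1;377.4 -77.2 180 0 0 -17.4 1;377.4 -77.2 180 0 0 -17.4 1;377.4 -77.2 180 0 0 -17.4 1;377.4 -77.2 180 0 0 -17.4 1;377.4 -77.2 180 0 0 -17.4 1"

```text
time: 3.12
tool_pos: [0.5028, 0.3167, 0.1533]
tcp_rot: [-1.788, -2.583, 0.0]
wrist_force: [0.4, -0.4, -0.3]
width: 1.004
```

Request:
arm_command:
  targets: "0 0 0 0 0 0 1;0 0 0 0 0 0 1;0 0 0 0 0 0 1"

```text
time: 3.37
tool_pos: [0.5043, 0.3144, 0.1541]
tcp_rot: [-1.788, -2.583, 0.001]
wrist_force: [0.4, -0.4, -0.0]
width: 0.998
```

```bash
python3 - <<'E'
from h import *
rel([.502,.323,.042],orient(20.6,0)[0])
p,d=bot.read_camera('wrist');cv2.imwrite('pics/w3.png',p)
E
```

```text
shift [  8.9   1.  112.1] turn [-0.04  0.03  0.02] t 3.3667 F [ 0.4 -0.4 -0. ] w 0.9979147692314796
```

View pics/w3.png

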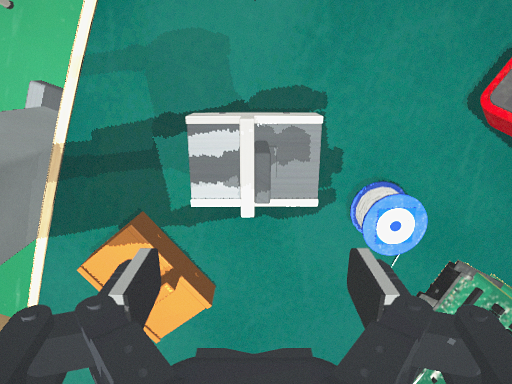

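Request:
arm_command:
  targets: "9 1 30 0 0 0 1;9 1 60 0 0 0 1;9 1 90 0 0 0 1;9 1 105 0 0 0 1;9 1 112 0 0 0 1;9 1 112 0 0 0 1"

```text
time: 3.92
tool_pos: [0.5028, 0.3206, 0.0411]
tcp_rot: [-1.794, -2.578, 0.004]
wrist_force: [-0.1, -0.3, 1.1]
width: 0.996
```

```bash
python3 - <<'E'
from h import *
rel([.502,.323,.042],orient(20.6,0)[0])
p,d=bot.read_camera('wrist');cv2.imwrite('pics/w4.png',p)
E
```

```text
shift [ 2.5  0.1 -0.9] turn [-0.14  0.03 -0.26] t 3.9167 F [-0.1 -0.3  1.1] w 0.995652158483653
```

View pics/w4.png

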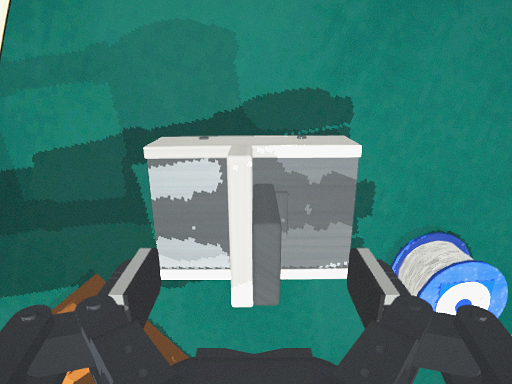

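Request:
arm_command:
  targets: "2.5 0 -1 0 0 0 1;2.5 0 -1 0 0 0 0.6;2.5 0 -1 0 0 0 0.35;2.5 0 -1 0 0 0 0.1;2.5 0 -1 0 0 0 0.1;2.5 0 -1 0 0 0 0.1;2.5 0 -1 0 0 0 0.1;2.5 0 -1 0 0 0 0.1"
  newtons: 70

```text
time: 4.63
tool_pos: [0.5033, 0.3251, 0.0441]
tcp_rot: [1.791, 2.58, 0.003]
wrist_force: [1.1, -0.1, 2.2]
width: 0.122
```

Request:
arm_command:
  targets: "0 0 0 0 0 0 0.1;0 0 0 0 0 0 0.1"

```text
time: 4.8
tool_pos: [0.5033, 0.3251, 0.0441]
tcp_rot: [1.791, 2.58, 0.003]
wrist_force: [1.9, 0.8, 4.1]
width: 0.12
```

```bash
python3 - <<'E'
from h import *
rel([.502,.323,.15],orient(20.6,0)[0])
p,d=bot.read_camera('wrist');cv2.imwrite('pics/w5.png',p)
E
```

```text
shift [  -1.5   -1.7 -105.9] turn [ 0.11 -0.01 -0.16] t 4.8 F [1.9 0.8 4.1] w 0.12049871219223338
```

View pics/w5.png

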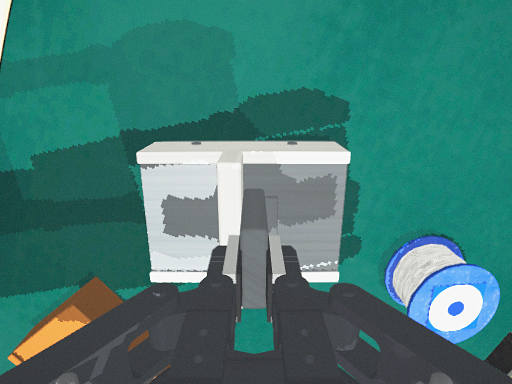

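```bash
python3 - <<'E'
from h import *
im=cv2.imread('pics/w5.png')
cv2.imwrite('pics/w5c.png',cv2.resize(im[140:350,160:360],None,fx=2.8,fy=2.8,interpolation=cv2.INTER_CUBIC))
s=bot.read_state();p,d=bot.read_camera('scene');c=cam('scene');u=proj(c,[[.5,.32,.07]])[0].astype(int);print(u)
cv2.imwrite('pics/s5.png',cv2.resize(p[u[1]-50:u[1]+50,u[0]-60:u[0]+60],None,fx=6,fy=6,interpolation=cv2.INTER_CUBIC))
p,d=bot.read_camera('wrist');W=cloud(cam('wrist',(s['tool_pos'],s['tcp_rot'])),d)
a=np.radians(20.6);
for v in (170,200,220,240,250,260,280):
    print(v,[(u,int((( W[v,u]-[.502,.323,0])@[np.cos(a),np.sin(a),0])*1000),int(W[v,u,2]*1000)) for u in range(212,300,6)])
E
```

```text
[171 171]
170 [(212, -21, 33), (218, -14, 63), (224, -11, 63), (230, -9, 63), (236, -6, 63), (242, -3, 47), (248, -1, 32), (254, 2, 33), (260, 5, 32), (266, 9, 32), (272, 12, 32), (278, 16, 33), (284, 19, 32), (290, 23, 32), (296, 26, 33)]
200 [(212, -22, 33), (218, -15, 63), (224, -12, 63), (230, -9, 62), (236, -6, 64), (242, -3, 52), (248, 0, 53), (254, 2, 54), (260, 5, 54), (266, 9, 37), (272, 12, 36), (278, 16, 33), (284, 19, 34), (290, 23, 33), (296, 27, 32)]
220 [(212, -23, 32), (218, -16, 60), (224, -12, 63), (230, -9, 63), (236, -6, 63), (242, -3, 79), (248, 0, 80), (254, 2, 81), (260, 4, 81), (266, 7, 77), (272, 12, 37), (278, 16, 32), (284, 20, 32), (290, 24, 32), (296, 27, 31)]
240 [(212, -23, 33), (218, -19, 33), (224, -13, 63), (230, -8, 81), (236, -5, 82), (242, -2, 89), (248, 0, 91), (254, 2, 92), (260, 4, 91), (266, 7, 91), (272, 10, 82), (278, 13, 81), (284, 20, 32), (290, 24, 32), (296, 28, 32)]
250 [(212, -16, 83), (218, -14, 82), (224, -11, 82), (230, -7, 91), (236, -5, 91), (242, -2, 91), (248, 0, 91), (254, 2, 92), (260, 4, 91), (266, 7, 92), (272, 9, 91), (278, 12, 90), (284, 15, 83), (290, 18, 84), (296, 28, 32)]
260 [(212, -15, 93), (218, -12, 92), (224, -9, 100), (230, -7, 97), (236, -5, 99), (242, -2, 90), (248, 0, 92), (254, 2, 91), (260, 4, 91), (266, 7, 94), (272, 9, 98), (278, 11, 99), (284, 14, 92), (290, 17, 92), (296, 19, 92)]
280 [(212, -12, 117), (218, -10, 117), (224, -8, 115), (230, -6, 116), (236, -4, 109), (242, -3, 90), (248, 0, 91), (254, 2, 91), (260, 4, 91), (266, 7, 96), (272, 8, 108), (278, 10, 115), (284, 12, 114), (290, 14, 117), (296, 16, 117)]
```

View pics/w5c.png

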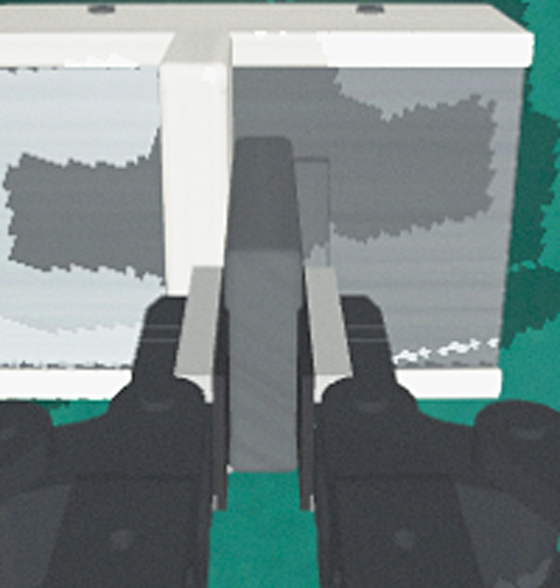

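View pics/s5.png

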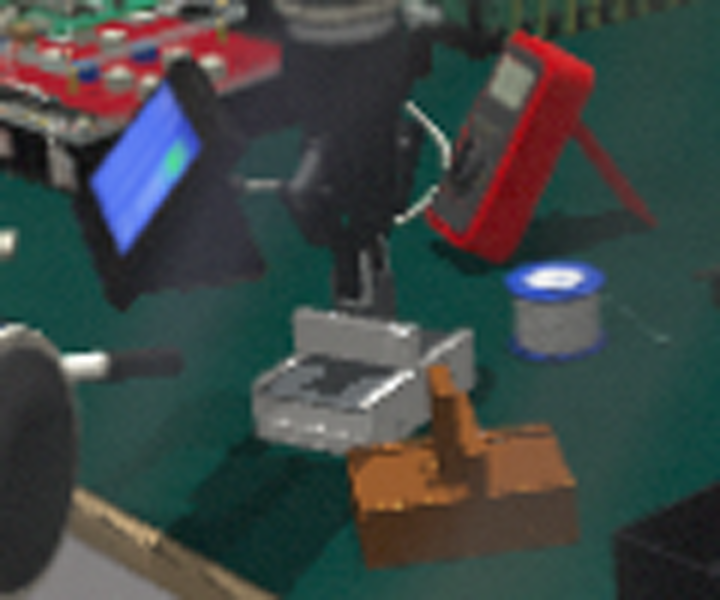

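```bash
python3 - <<'E'
from h import *
z=np.load('pics/w1.npz');d=z['d'];W=cloud(cam('wrist',(z['pos'],z['rot'])),d)
Rm=R.from_rotvec(z['rot']).as_matrix()
for v in (246,250,254,260,270,280,290,300):
    print(v,[(u,(np.round((W[v,u]-z['pos'])@Rm*1000)).astype(int).tolist()) for u in range(345,400,6)])
E
```

```text
246 [(345, [-139, 129, 241]), (351, [-139, 137, 239]), (357, [-140, 146, 241]), (363, [-139, 154, 239]), (369, [-139, 163, 240]), (375, [-140, 172, 241]), (381, [-140, 181, 241]), (387, [-139, 189, 239]), (393, [-140, 199, 241]), (399, [-139, 206, 239])]
250 [(345, [-145, 129, 239]), (351, [8, 43, -44]), (357, [10, 44, -47]), (363, [10, 46, -48]), (369, [-145, 164, 240]), (375, [-146, 172, 240]), (381, [-146, 181, 240]), (387, [-146, 191, 241]), (393, [-147, 199, 241]), (399, [-147, 208, 241])]
254 [(345, [-152, 130, 240]), (351, [6, 43, -44]), (357, [9, 43, -50]), (363, [10, 46, -51]), (369, [9, 48, -50]), (375, [-152, 173, 240]), (381, [-153, 183, 241]), (387, [-153, 192, 241]), (393, [-152, 200, 240]), (399, [-153, 209, 241])]
260 [(345, [-161, 131, 240]), (351, [3, 43, -44]), (357, [8, 43, -52]), (363, [9, 44, -55]), (369, [10, 47, -56]), (375, [10, 49, -56]), (381, [6, 54, -49]), (387, [-162, 193, 240]), (393, [-162, 201, 240]), (399, [-163, 211, 241])]
270 [(345, [-177, 132, 239]), (351, [-1, 43, -46]), (357, [3, 43, -53]), (363, [9, 42, -61]), (369, [10, 44, -65]), (375, [10, 46, -64]), (381, [9, 49, -63]), (387, [5, 54, -57]), (393, [-178, 203, 239]), (399, [-164, 200, 216])]
280 [(345, [-196, 134, 242]), (351, [-5, 43, -48]), (357, [1, 43, -56]), (363, [5, 43, -62]), (369, [8, 43, -68]), (375, [10, 44, -70]), (381, [10, 46, -71]), (387, [10, 48, -70]), (393, [5, 54, -64]), (399, [6, 56, -64])]
290 [(345, [-212, 136, 240]), (351, [-9, 43, -50]), (357, [-4, 43, -57]), (363, [0, 43, -62]), (369, [4, 43, -69]), (375, [7, 43, -73]), (381, [10, 44, -77]), (387, [9, 46, -76]), (393, [9, 48, -76]), (399, [6, 53, -71])]
300 [(345, [-230, 137, 240]), (351, [-231, 147, 241]), (357, [-7, 43, -59]), (363, [-3, 43, -64]), (369, [1, 43, -70]), (375, [5, 43, -75]), (381, [7, 43, -79]), (387, [8, 45, -79]), (393, [11, 45, -84]), (399, [11, 47, -84])]
```

```bash
python3 - <<'E'
from h import *
z=np.load('pics/w1.npz');d=z['d'];W=cloud(cam('wrist',(z['pos'],z['rot'])),d)
Rm=R.from_rotvec(z['rot']).as_matrix()
for v in (345,352,360,370,380):
    print(v,[(u,(np.round((W[v,u]-z['pos'])@Rm*1000)).astype(int).tolist()) for u in range(180,340,16)])
s=bot.read_state();p,d=bot.read_camera('wrist');W=cloud(cam('wrist',(s['tool_pos'],s['tcp_rot'])),d);Rm=R.from_rotvec(s['tcp_rot']).as_matrix()
print(s['tool_pos'])
for v in (232,236,240,244,250,260,270,280,300,320):
    print(v,[(u,(np.round((W[v,u]-s['tool_pos'])@Rm*1000)).astype(int).tolist()) for u in range(216,296,8)])
E
```

```text
345 [(180, [-291, -110, 214]), (196, [-298, -88, 221]), (212, [-303, -64, 227]), (228, [-309, -40, 234]), (244, [-315, -15, 240]), (260, [-316, 10, 241]), (276, [-315, 36, 240]), (292, [-316, 61, 241]), (308, [-315, 87, 240]), (324, [-316, 112, 240])]
352 [(180, [-294, -108, 202]), (196, [-297, -85, 206]), (212, [9, -11, -103]), (228, [9, -7, -102]), (244, [9, -2, -103]), (260, [-324, 10, 234]), (276, [8, 6, -102]), (292, [9, 10, -102]), (308, [9, 15, -103]), (324, [-331, 114, 240])]
360 [(180, [8, -19, -105]), (196, [10, -15, -106]), (212, [10, -10, -106]), (228, [10, -6, -106]), (244, [10, -2, -106]), (260, [10, 2, -106]), (276, [10, 6, -106]), (292, [9, 10, -106]), (308, [10, 14, -106]), (324, [8, 19, -104])]
370 [(180, [10, -18, -109]), (196, [10, -14, -110]), (212, [10, -10, -110]), (228, [10, -6, -110]), (244, [9, -2, -109]), (260, [10, 2, -109]), (276, [9, 6, -109]), (292, [11, 10, -110]), (308, [10, 14, -109]), (324, [10, 18, -110])]
380 [(180, [18, -15, -120]), (196, [10, -14, -113]), (212, [9, -10, -112]), (228, [10, -6, -112]), (244, [10, -2, -112]), (260, [9, 2, -112]), (
[... 1639 characters left out ...]
0, -63]), (288, [6, 14, -56])]
280 [(216, [12, -13, -73]), (224, [10, -10, -71]), (232, [11, -7, -71]), (240, [4, -5, -61]), (248, [-4, -2, -48]), (256, [-4, 1, -48]), (264, [-4, 5, -48]), (272, [7, 7, -66]), (280, [11, 9, -71]), (288, [13, 12, -74])]
300 [(216, [10, -12, -82]), (224, [10, -9, -82]), (232, [8, -7, -79]), (240, [-3, -5, -64]), (248, [-16, -2, -47]), (256, [-15, 1, -47]), (264, [-16, 5, -47]), (272, [0, 7, -68]), (280, [11, 9, -83]), (288, [10, 11, -81])]
320 [(216, [16, -10, -98]), (224, [15, -8, -97]), (232, [-3, -7, -76]), (240, [-12, -5, -65]), (248, [-102, -4, 44]), (256, [-103, 2, 44]), (264, [-103, 9, 45]), (272, [-8, 7, -70]), (280, [15, 7, -97]), (288, [16, 10, -98])]
```

Request:
arm_command:
  targets: "0 0 0 0 0 0 1;0 0 0 0 0 0 1;0 0 0 0 0 0 1;0 0 0 0 0 0 1;0 0 0 0 0 0 1;0 -5 12 0 0 0 1;0 -5 25 0 0 0 1;0 -5 36 0 0 0 1;0 -5 36 0 0 0 1;0 -5 36 0 0 0 1"

```text
time: 5.83
tool_pos: [0.4961, 0.3219, 0.0052]
tcp_rot: [-1.791, -2.579, 0.006]
wrist_force: [-0.9, -0.9, 0.9]
width: 1.002
```

```bash
python3 - <<'E'
from h import *
rel([.502,.323,.008],orient(20.6,0)[0])
p,d=bot.read_camera('wrist');cv2.imwrite('pics/w6.png',p)
E
```

```text
shift [-1.   5.9 -2.8] turn [-0.22  0.04 -0.16] t 5.8333 F [-0.9 -0.9  0.9] w 1.0023003425149217
```

View pics/w6.png

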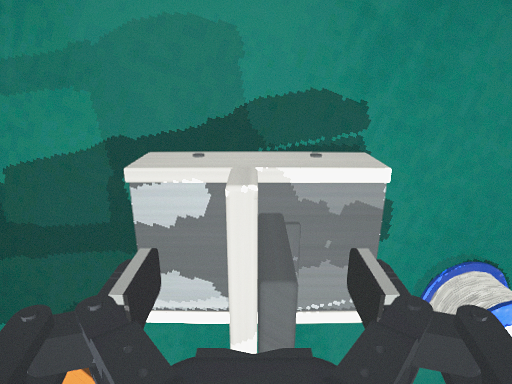

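Request:
arm_command:
  targets: "0 0 -2 0 0 0 0.8;0 0 -2 0 0 0 0.6;0 0 -2 0 0 0 0.4;0 0 -2 0 0 0 0.1;0 0 -2 0 0 0 0.1;0 0 -2 0 0 0 0.1;0 0 -2 0 0 0 0.1;0 0 -2 0 0 0 0.1;0 0 -2 0 0 0 0.1"
  newtons: 70

```text
time: 6.63
tool_pos: [0.4976, 0.3229, 0.01]
tcp_rot: [-1.792, -2.58, 0.0]
wrist_force: [-3.1, -0.9, 5.2]
width: 0.263
```

```bash
python3 - <<'E'
from h import *
rel([.502,.323,.008],orient(20.6,0)[0])
p,d=bot.read_camera('wrist');cv2.imwrite('pics/w7.png',p)
s=bot.read_state();W=cloud(cam('wrist',(s['tool_pos'],s['tcp_rot'])),d);Rm=R.from_rotvec(s['tcp_rot']).as_matrix();np.savez('pics/w7.npz',d=d,pos=s['tool_pos'],rot=s['tcp_rot'])
E
```

```text
shift [-1.5  4.1  2. ] turn [-0.01 -0.01 -0.16] t 6.6333 F [-3.1 -0.9  5.2] w 0.2626070364469391
```

View pics/w7.png

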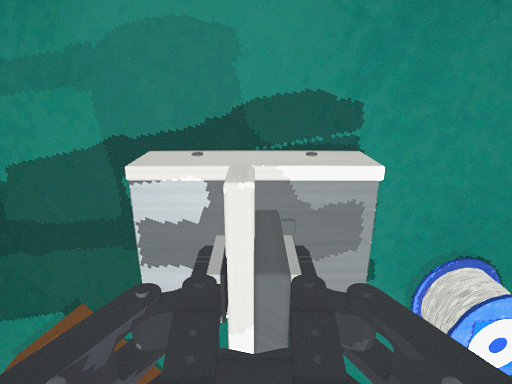

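Request:
arm_command:
  targets: "0 0 -10 0 0 0 0.1;0 0 -25 0 0 0 0.1;0 0 -40 0 0 0 0.1;0 0 -60 0 0 0 0.1;0 0 -80 0 0 0 0.1;0 0 -80 0 0 0 0.1"

```text
time: 7.18
tool_pos: [0.5002, 0.3243, 0.0934]
tcp_rot: [1.79, 2.578, 0.01]
wrist_force: [1.2, 1.9, -4.1]
width: 0.258
```

```bash
python3 - <<'E'
from h import *
rel([.502,.323,.008],orient(20.6,0)[0])
s=bot.read_state();p,d=bot.read_camera('wrist');cv2.imwrite('pics/w8.png',p);np.savez('pics/w8.npz',d=d,pos=s['tool_pos'],rot=s['tcp_rot'])
cv2.imwrite('pics/w8c.png',cv2.resize(p[130:360,110:400],None,fx=2.6,fy=2.6,interpolation=cv2.INTER_CUBIC))
E
```

```text
shift [-2.   0.6 85.4] turn [ 0.38 -0.07 -0.16] t 7.1833 F [ 1.2  1.9 -4.1] w 0.25776366891817293
```

View pics/w8c.png

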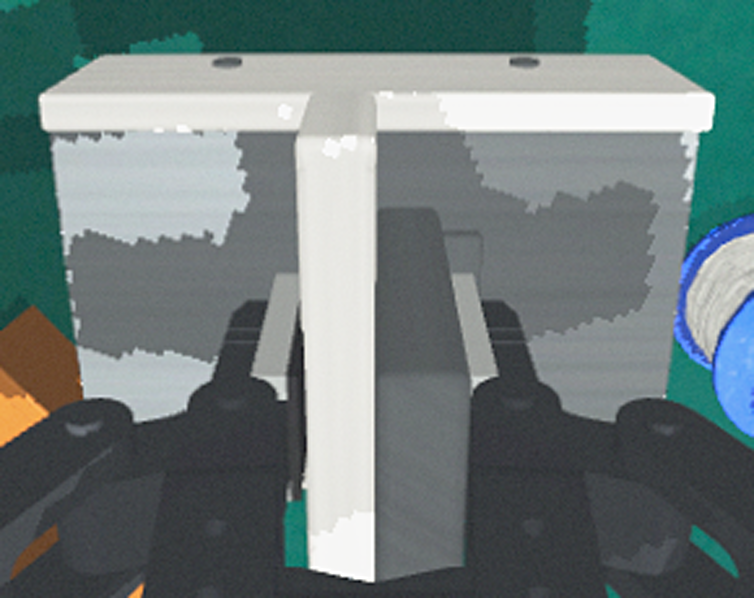

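```bash
python3 - <<'E'
from h import *
from scipy.optimize import least_squares
z=np.load('pics/w8.npz')
P=bot.camera_params('wrist');T=P['T_tool_cam'];f=192/np.tan(np.radians(P['fov_y'])/2)
c=(f,P['cx'],P['cy'],P['k1'],T[:3,:3],T[:3,3])
px=np.array([(100,55),(650,55),(40,96),(713,96),(298,137),(376,137),(379,375),(468,375)])/2.6-.3+[110,130]
X=np.array([(-60,42,0),(60,42,0),(-60,42,37),(60,42,37),(-12,42,64),(0,42,64),(0,20,92),(12,20,92)])/1000
B=np.array([[0,1,0],[1,0,0],[0,0,-1.]])
def g(v):return X@B.T@R.from_rotvec(v[3:]).as_matrix().T+v[:3]
s=least_squares(lambda v:(proj(c,g(v))-px).ravel(),[0,0,.01,0,0,0])
print('6dof',np.round(s.x[:3]*1000,1),np.degrees(s.x[3:]),np.round(s.fun.reshape(-1,2),1).tolist())
s=least_squares(lambda v:(proj(c,g(np.r_[v[:2],.01,v[2:],0*v[:1],0]))-px).ravel(),[0,0,0]);print(np.round(s.x*1000,1),s.cost)
E
```

```text
6dof [-1.2  0.5 12.4] [-0.03305989  0.03439987  0.07547153] [[1.1, -0.2], [-0.3, 0.1], [0.0, -0.6], [-0.3, -0.1], [-1.5, 0.4], [0.1, 0.5], [-1.1, -0.1], [2.1, -0.1]]
[-0.4  0.5 -1.6] 15.842042883747975
```

```bash
cat >> h.py <<'E'
seat=np.array([.6342,-.0495,.0878]);OFF=np.array([-1.2,.5,11])/1000
def place(up,nor,yaw=3,tilt=25,lat=0,off=OFF):
    Rt,M=orient(yaw,tilt)
    O=seat+M@np.array([up,lat,nor])/1000
    return O-Rt@off,Rt
E
python3 - <<'E'
from h import *
p,Rt=place(3,90);print(p)
rel(p,Rt)
E
```

```text
[ 0.59377391 -0.05041699  0.18039363]
shift [-383.6  -41.9  -89.5] turn [-24.53  -3.89  17.14] t 7.2333 F [ 1.1  0.  -4. ] w 0.25802728149497023
```

Request:
arm_command:
  targets: "0 0 -30 0 0 0 0.1;0 0 -60 0 0 0 0.1;-25 -3 -90 -3 0 2 0.1;-60 -6 -110 -6 -1 4 0.1;-95 -10 -120 -9 -1 6 0.1;-130 -14 -120 -12 -2 8 0.1;-165 -18 -120 -15 -2 10 0.1;-200 -22 -115 -18 -3 12 0.1;-235 -26 -110 -21 -3 14 0.1;-270 -30 -105 -24.5 -4 17 0.1"

```text
time: 8.07
tool_pos: [0.5625, 0.0574, 0.1918]
tcp_rot: [1.932, 2.038, 0.441]
wrist_force: [0.7, 0.5, -4.5]
width: 0.259
```

```bash
python3 - <<'E'
from h import *
p,Rt=place(3,90);rel(p,Rt)
E
```

```text
shift [-109.2   18.3   21.5] turn [-0.33  0.25  0.12] t 8.0667 F [ 0.7  0.5 -4.5] w 0.25914212231769806
```

Request:
arm_command:
  targets: "-30 6 6 0 0 0 0.1;-60 12 12 0 0 0 0.1;-85 16 18 0 0 0 0.1;-104 18 21 0 0 0 0.1;-106 18 21 0 0 0 0.1;-106 18 21 0 0 0 0.1;-106 18 21 0 0 0 0.1"

```text
time: 8.65
tool_pos: [0.5931, -0.0448, 0.1809]
tcp_rot: [1.933, 2.042, 0.44]
wrist_force: [-0.4, 0.9, -5.4]
width: 0.259
```

```bash
python3 - <<'E'
from h import *
p,Rt=place(3,90);rel(p,Rt)
s=bot.read_state();p,d=bot.read_camera('wrist');cv2.imwrite('pics/w9.png',p);np.savez('pics/w9.npz',d=d,pos=s['tool_pos'],rot=s['tcp_rot'])
p,d=bot.read_camera('scene');cv2.imwrite('pics/s9.png',cv2.resize(p[130:260,160:320],None,fx=4.5,fy=4.5,interpolation=cv2.INTER_CUBIC))
E
```

```text
shift [-5.7  0.1  0.6] turn [-0.5   0.14  0.16] t 8.65 F [-0.4  0.9 -5.4] w 0.25888046531431497
```

View pics/w9.png

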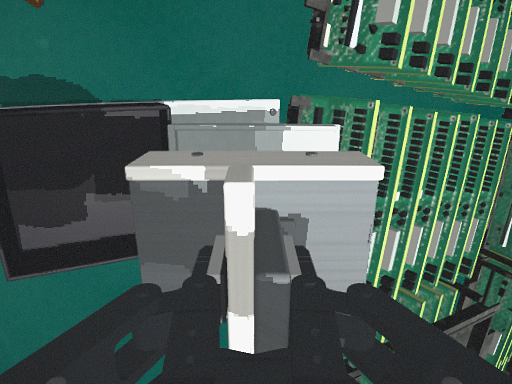

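View pics/s9.png

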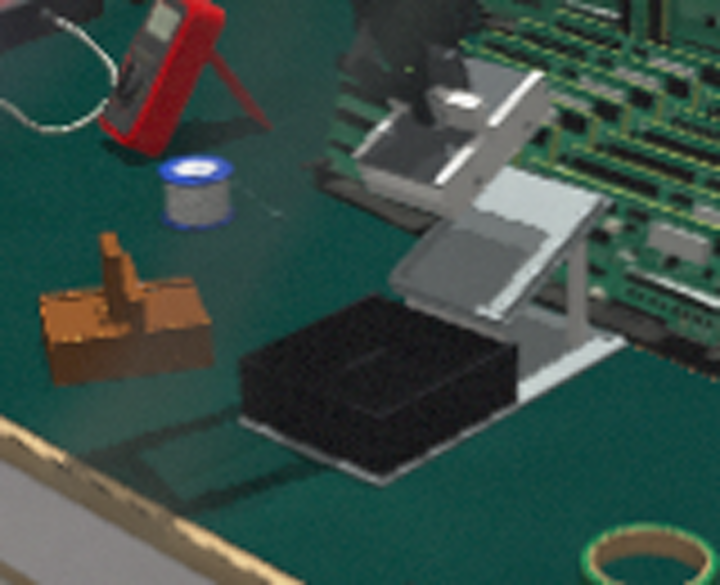

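Request:
arm_command:
  targets: "-3 0 15 0 0 0 0.1;-5.5 0 30 0 0 0 0.1;-5.5 0 50 0 0 0 0.1;-5.5 0 65 0 0 0 0.1;-5.5 0 65 0 0 0 0.1;-5.5 0 65 0 0 0 0.1"

```text
time: 9.25
tool_pos: [0.6211, -0.048, 0.1228]
tcp_rot: [1.93, 2.044, 0.441]
wrist_force: [-0.2, 0.0, -4.0]
width: 0.259
```

```bash
python3 - <<'E'
from h import *
p,Rt=place(3,0);rel(p,Rt)
s=bot.read_state();p,d=bot.read_camera('wrist');cv2.imwrite('pics/w10.png',p);np.savez('pics/w10.npz',d=d,pos=s['tool_pos'],rot=s['tcp_rot'])
p,d=bot.read_camera('scene');cv2.imwrite('pics/s10.png',cv2.resize(p[130:260,160:320],None,fx=4.5,fy=4.5,interpolation=cv2.INTER_CUBIC))
E
```

```text
shift [-1.  -0.3 26.2] turn [-0.44  0.11  0.29] t 9.25 F [-0.2  0.  -4. ] w 0.2588061442371386
```

View pics/w10.png

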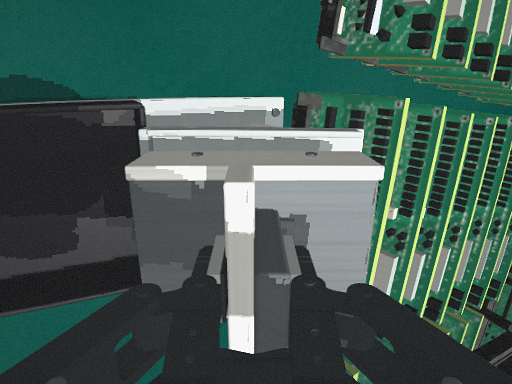

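View pics/s10.png

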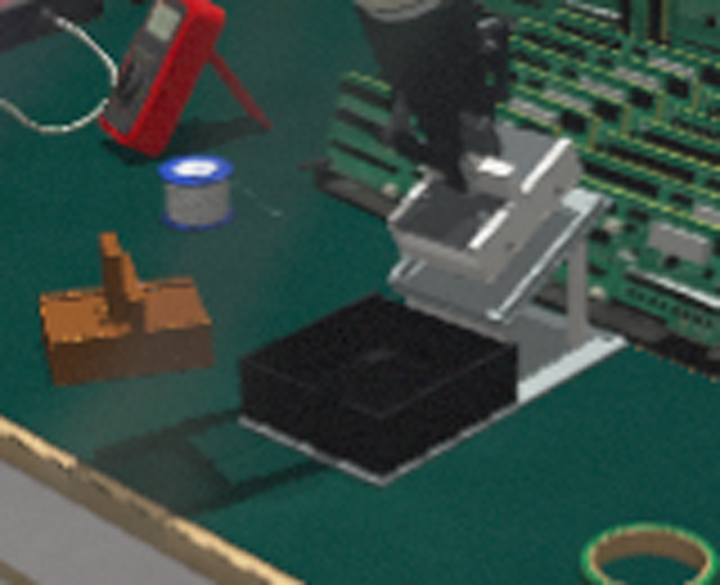

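Request:
arm_command:
  targets: "-1 0 7 0 0 0 0.1;-1 0 14 0 0 0 0.1;-1 0 19 0 0 0 0.1;-1 0 22 0 0 0 0.1;-1 0 22 0 0 0 0.1"

```text
time: 9.77
tool_pos: [0.6309, -0.0499, 0.1029]
tcp_rot: [1.931, 2.041, 0.441]
wrist_force: [-0.3, -0.5, -4.7]
width: 0.252
```

```bash
python3 - <<'E'
from h import *
p,Rt=place(3,0);rel(p,Rt)
s=bot.read_state();p,d=bot.read_camera('wrist');cv2.imwrite('pics/w11.png',p);np.savez('pics/w11.npz',d=d,pos=s['tool_pos'],rot=s['tcp_rot'])
E
```

```text
shift [ 1.5 -0.9  4.1] turn [-0.38  0.17  0.2 ] t 9.7667 F [-0.3 -0.5 -4.7] w 0.25174101183893466
```

View pics/w11.png

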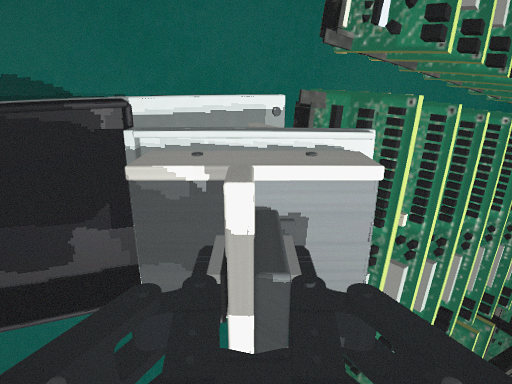

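Request:
arm_command:
  targets: "0 0 2 0 0 0 0.1;0 0 4 0 0 0 0.1;0 0 4 0 0 0 0.1"

```text
time: 10.07
tool_pos: [0.6332, -0.05, 0.1004]
tcp_rot: [1.93, 2.04, 0.442]
wrist_force: [-0.6, 0.1, -5.0]
width: 0.257
```

Request:
arm_command:
  targets: "0 0 1 0 0 0 0.1;0 0 2 0 0 0 0.1"

```text
time: 10.23
tool_pos: [0.6337, -0.05, 0.0993]
tcp_rot: [1.93, 2.04, 0.442]
wrist_force: [-15.9, -1.8, 11.3]
width: 0.257
```

```bash
python3 - <<'E'
from h import *
p,Rt=place(0,0);rel(p,Rt)
E
```

```text
shift [ 1.7 -4.9 -0.3] turn [-0.3   0.2   0.23] t 10.2333 F [-15.9  -1.8  11.3] w 0.2566941395942991
```

Request:
arm_command:
  targets: "0 -2 -1 0 0 0 0.1;0 -4 -1 0 0 0 0.1;0 -4 -1 0 0 0 0.1"

```text
time: 10.48
tool_pos: [0.6294, -0.0501, 0.0977]
tcp_rot: [1.93, 2.04, 0.442]
wrist_force: [-1.5, -0.8, -2.9]
width: 0.261
```

```bash
python3 - <<'E'
from h import *
p,Rt=place(0,0);rel(p,Rt)
s=bot.read_state();p,d=bot.read_camera('wrist');cv2.imwrite('pics/w12.png',p)
cv2.imwrite('pics/w12c.png',cv2.resize(p[90:310,110:400],None,fx=2.6,fy=2.6,interpolation=cv2.INTER_CUBIC))
p,d=bot.read_camera('scene');cv2.imwrite('pics/s12.png',cv2.resize(p[130:260,160:320],None,fx=4.5,fy=4.5,interpolation=cv2.INTER_CUBIC))
E
```

```text
shift [ 1.6 -0.3  0. ] turn [-0.3   0.19  0.21] t 10.4833 F [-1.5 -0.8 -2.9] w 0.26071242111592924
```

View pics/w12c.png

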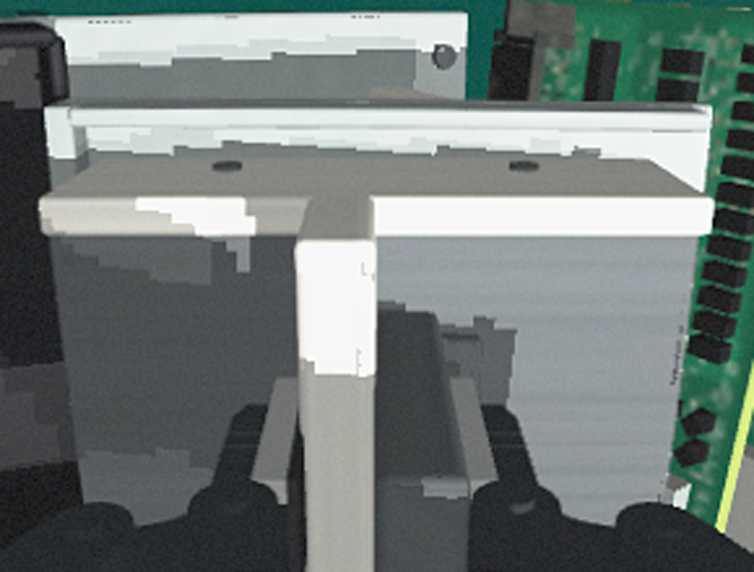

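View pics/s12.png

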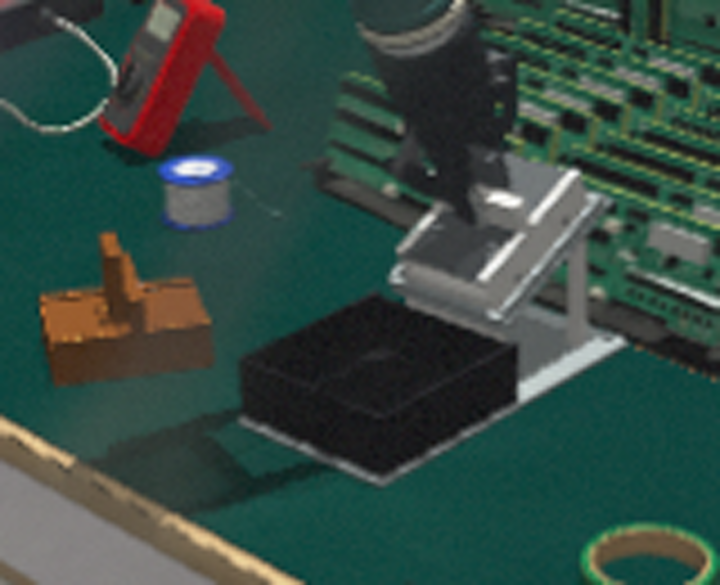

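Request:
arm_command:
  targets: "0 -0.5 0.5 0 0 0 0.1;0 -0.5 0.5 0 0 0 0.4;0 -0.5 0.5 0 0 0 0.6;0 -0.5 0.5 0 0 0 0.6;0 -0.5 0.5 0 0 0 0.6;0 -0.5 0.5 0 0 0 0.6"

```text
time: 11.08
tool_pos: [0.6304, -0.0502, 0.0981]
tcp_rot: [1.929, 2.039, 0.443]
wrist_force: [0.6, 0.6, 0.2]
width: 0.599
```

```bash
python3 - <<'E'
from h import *
p,Rt=place(0,0);rel(p,Rt)
s=bot.read_state();p,d=bot.read_camera('wrist');cv2.imwrite('pics/w13.png',p);np.savez('pics/w13.npz',d=d,pos=s['tool_pos'],rot=s['tcp_rot'])
cv2.imwrite('pics/w13c.png',cv2.resize(p[90:310,110:400],None,fx=2.6,fy=2.6,interpolation=cv2.INTER_CUBIC))
E
```

```text
shift [ 1.8 -1.4 -0. ] turn [-0.19  0.21  0.22] t 11.0833 F [0.6 0.6 0.2] w 0.5985367959531376
```

View pics/w13c.png

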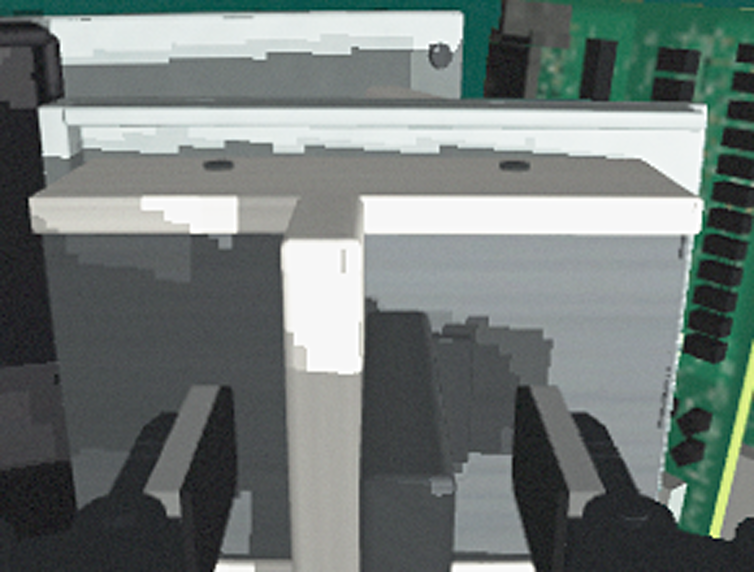

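Request:
arm_command:
  targets: "0 0 -12 0 0 0 0.6;0 2 -24 0 0 0 0.6;0 4 -26 0 0 0 0.6;0 4 -26 0 0 0 0.6;0 4 -26 0 0 0 0.35;0 4 -26 0 0 0 0.2;0 4 -26 0 0 0 0.05;0 4 -26 0 0 0 0.05;0 4 -26 0 0 0 0.05;0 4 -26 0 0 0 0.05"
  newtons: 40

```text
time: 11.97
tool_pos: [0.6225, -0.0504, 0.1225]
tcp_rot: [1.93, 2.04, 0.442]
wrist_force: [-0.4, 0.4, 1.5]
width: 0.132
```

```bash
python3 - <<'E'
from h import *
p,Rt=place(0,0);rel(p,Rt)
s=bot.read_state();p,d=bot.read_camera('wrist');cv2.imwrite('pics/w14.png',p);np.savez('pics/w14.npz',d=d,pos=s['tool_pos'],rot=s['tcp_rot'])
cv2.imwrite('pics/w14c.png',cv2.resize(p[90:310,110:400],None,fx=2.6,fy=2.6,interpolation=cv2.INTER_CUBIC))
E
```

```text
shift [ 1.6 -4.4 25.5] turn [-0.28  0.19  0.2 ] t 11.9667 F [-0.4  0.4  1.5] w 0.13168858849904388
```

View pics/w14c.png

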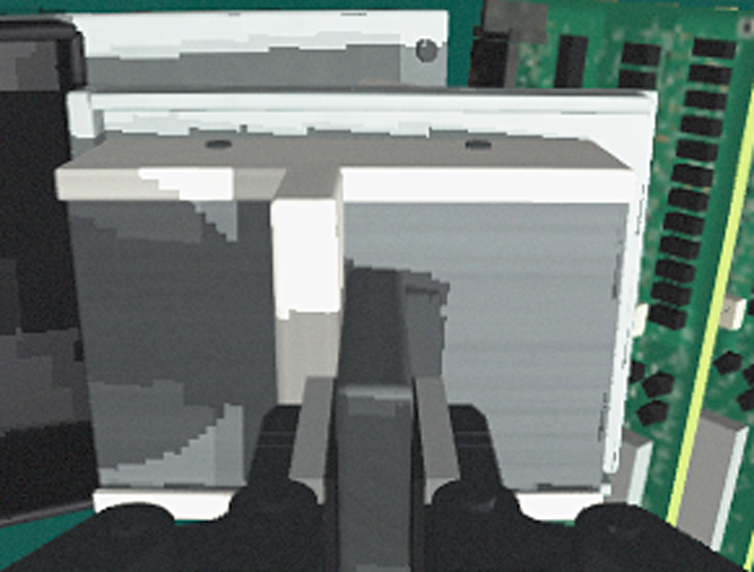

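Request:
arm_command:
  targets: "0 4 0 0 0 0 0.05;0 10 0 0 0 0 0.05;0 17 0 0 0 0 0.05;0 24 0 0 0 0 0.05;0 31 0 0 0 0 0.05;0 38 0 0 0 0 0.05;0 45 0 0 0 0 0.05;0 51 0 0 0 0 0.05;0 54 0 0 0 0 0.05;0 54 0 0 0 0 0.05"

```text
time: 12.85
tool_pos: [0.6724, -0.0477, 0.1459]
tcp_rot: [1.929, 2.039, 0.443]
wrist_force: [-1.8, -0.3, 4.2]
width: 0.133
```

```bash
python3 - <<'E'
from h import *
p,Rt=place(0,0);rel(p,Rt)
s=bot.read_state();p,d=bot.read_camera('wrist');cv2.imwrite('pics/w15.png',p);np.savez('pics/w15.npz',d=d,pos=s['tool_pos'],rot=s['tcp_rot'])
p,d=bot.read_camera('scene');cv2.imwrite('pics/s15.png',cv2.resize(p[130:260,160:320],None,fx=4.5,fy=4.5,interpolation=cv2.INTER_CUBIC))
E
```

```text
shift [  1.7 -59.6  25.7] turn [-0.22  0.2   0.23] t 12.85 F [-1.8 -0.3  4.2] w 0.13302157268389891
```

View pics/w15.png

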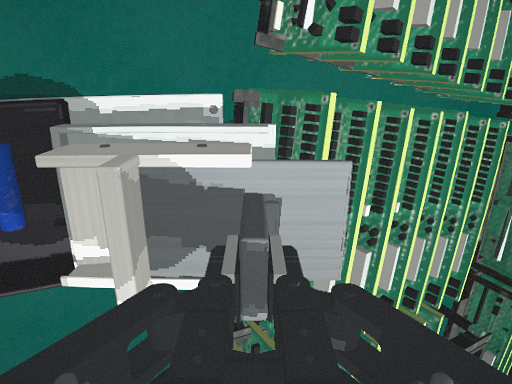

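View pics/s15.png

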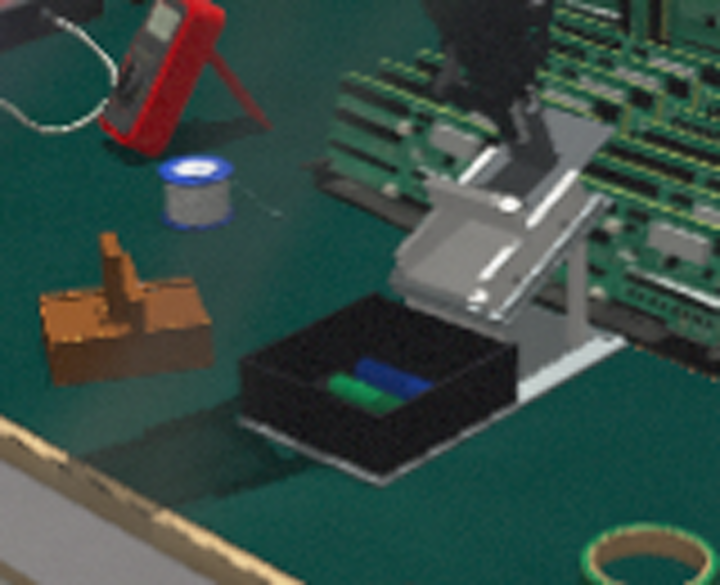

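Request:
arm_command:
  targets: "0 -8 0 0 0 0 0.05;0 -18 0 0 0 0 0.05;0 -28 0 0 0 0 0.05;0 -38 0 0 0 0 0.05;0 -46 0 0 0 0 0.05;0 -50 0 0 0 0 0.05;0 -50 0 0 0 0 0.35;0 -50 0 0 0 0 0.4;0 -50 0 0 0 0 0.4;0 -50 0 0 0 0 0.4"

```text
time: 13.78
tool_pos: [0.6261, -0.0501, 0.1241]
tcp_rot: [1.93, 2.04, 0.442]
wrist_force: [0.6, -0.1, -0.1]
width: 0.402
```

Request:
arm_command:
  targets: "0 0 0 0 0 0 0.4;0 0 -15 0 0 0 0.4;0 0 -40 0 0 0 0.4;0 0 -75 0 0 0 0.5;0 0 -110 0 0 0 0.5;0 0 -120 0 0 0 0.5;0 0 -120 0 0 0 0.5;0 0 -120 0 0 0 0.5"

```text
time: 14.45
tool_pos: [0.5763, -0.0525, 0.2338]
tcp_rot: [1.929, 2.039, 0.443]
wrist_force: [-0.5, 0.4, -0.7]
width: 0.498
```

```bash
python3 - <<'E'
from h import *
p,Rt=place(0,0);rel(p,Rt)
s=bot.read_state();p,d=bot.read_camera('wrist');cv2.imwrite('pics/w16.png',p);np.savez('pics/w16.npz',d=d,pos=s['tool_pos'],rot=s['tcp_rot'])
c=cam('wrist',(s['tool_pos'],s['tcp_rot']))
q=p.copy();M=orient(3,25)[1]
for L,cl in (([[-60,-42,37],[60,-42,37],[60,42,37],[-60,42,37]],(0,0,255)),([[-12,-42,64],[0,-42,64],[0,42,64],[-12,42,64]],(255,0,255)),([[0,-20,92],[12,-20,92],[12,20,92],[0,20,92]],(255,255,0))):
    cv2.polylines(q,[np.round(proj(c,np.array(L)/1000@M.T+seat)).astype(int)],True,cl,1)
cv2.imwrite('pics/w16d.png',q)
p,d=bot.read_camera('scene');cv2.imwrite('pics/s16.png',cv2.resize(p[130:260,160:320],None,fx=4.5,fy=4.5,interpolation=cv2.INTER_CUBIC))
E
```

```text
shift [  1.7  -9.1 145.8] turn [-0.2   0.21  0.22] t 14.45 F [-0.5  0.4 -0.7] w 0.49848203003734315
```

View pics/w16d.png

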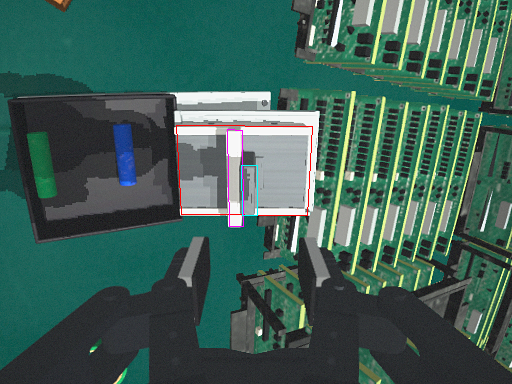

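View pics/s16.png

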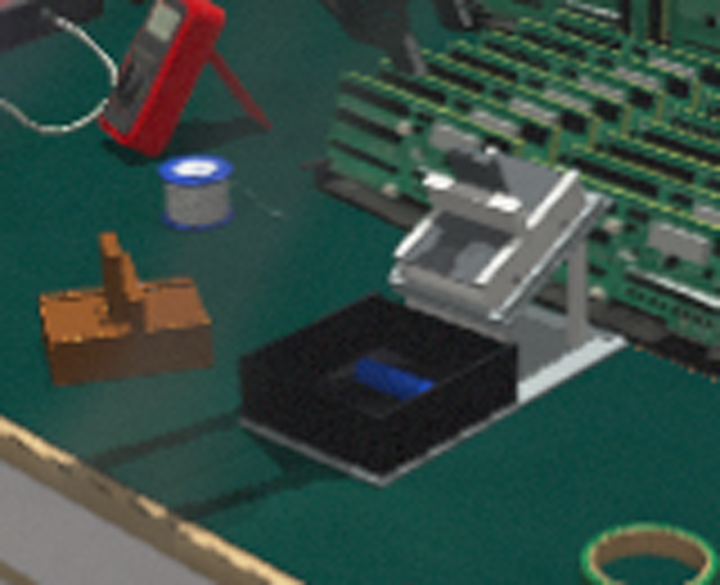

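Request:
arm_command:
  targets: "0 0 0 0 0 0 0.5;0 0 0 0 0 0 0.5;0 0 0 0 0 0 0.5;0 0 0 0 0 0 0.5;0 0 0 0 0 0 0.5;0 0 0 0 0 0 0.5;0 0 0 0 0 0 0.5;0 0 0 0 0 0 0.5;0 0 0 0 0 0 0.5;0 0 0 0 0 0 0.5"

```text
time: 15.38
tool_pos: [0.5759, -0.0525, 0.2334]
tcp_rot: [1.93, 2.04, 0.443]
wrist_force: [0.1, -0.9, -0.9]
width: 0.499
```

```bash
cat > chk.py <<'E'
from h import *
import sys
s=bot.read_state();p,d=bot.read_camera('wrist');cv2.imwrite(f'pics/{sys.argv[1]}.png',p)
W=cloud(cam('wrist',(s['tool_pos'],s['tcp_rot'])),d);hsv=cv2.cvtColor(p,cv2.COLOR_BGR2HSV)
o=np.array([.5790,-.0524,0]);a=np.radians(3);ax=np.array([[np.cos(a),np.sin(a),0],[-np.sin(a),np.cos(a),0],[0,0,1]])
box=np.zeros(d.shape,bool);box[95:240,10:172]=1
for n,lo,hi in(('g',40,75),('b',105,130)):
    m=box&(hsv[...,0]>lo)&(hsv[...,0]<hi)&(hsv[...,1]>150)
    v=(W[m]-o)@ax.T-[-.076,0,.008];v=v[(abs(v[:,1])<.066)&(abs(v[:,0])<.08)&(v[:,2]>.003)];print(n,len(v),np.round(np.median(v,0)*1000,1),s['time'])
E
python3 chk.py w17
```

```text
g 519 [-60.1   5.6  16.4] 15.3833
b 1057 [19.2  6.8 16.7] 15.3833
```

View pics/w17.png

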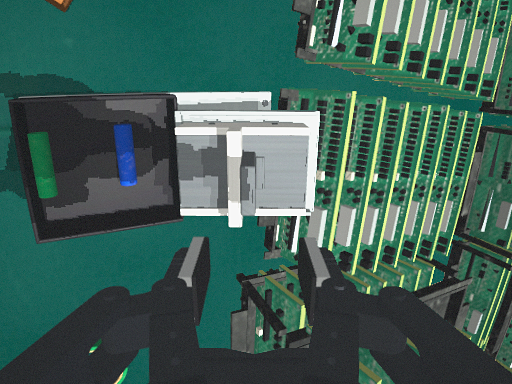

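```bash
for i in 1 2 3; do python3 chk.py w18_$i; done; python3 - <<'E'
from h import *
p,d=bot.read_camera('top');cv2.imwrite('pics/t18.png',p)
E
```

```text
g 529 [-60.5   4.7  16.6] 15.4333
b 1057 [19.2  6.7 16.5] 15.4333
g 520 [-60.6   3.   16.6] 15.4833
b 1056 [19.2  6.7 16.6] 15.4833
g 519 [-60.6   3.9  16.4] 15.5333
b 1051 [19.2  6.9 16.7] 15.5333
```

View pics/t18.png

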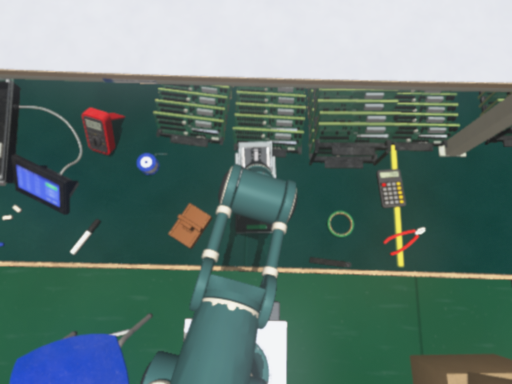

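```bash
python3 -c "
from workcell import bot
print(bot.finish_job())"
```

```text
the job is handed in; nothing more can be done
None
```

I lifted the aluminium scoop with bridge and tab pinched together, so the lid stayed shut. I laid it on the deck against the stop and let go. Then I pinched the tab alone and slid the lid about 54 mm uphill. Both cells rolled into the tray. I lowered the lid most of the way back, let go, backed off and handed the job in at about 15.5 s. `finish_job` gave no verdict.

**Last checks**
- **Scoop:** it matches the model drawn at the seat pose to within a few mm. The lid looks shut.
- **Cells:** both lie still in the tray. In the tray's frame the green cell is at about x −60, y +4 mm, against the wall, and the blue cell is at about x +19, y +7 mm. Over 0.15 s of readings the blue cell stayed within 0.2 mm. The green cell's reading scattered by 1–3 mm along its own length, which I took as noise.
- **Bystanders:** the tape roll, spool and calculator look unmoved in the top picture. I compared them by eye and did not measure them.
- **Contact:** the gripper was clear of everything and the wrist force was about 1 N.

**Disagreement:** the fingertips really sit about 31 mm further back than the reported TCP, judging by the wrist camera's depth. Because of that my first pinch, on the bench, caught only the tab top and shifted the scoop about 4 mm. I saw it from the opening width before lifting, reopened, went 36 mm deeper and gripped correctly.

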